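Hang the lift-off door back on its cupboard

TASK

The door of the small white cupboard has been lifted off and stands in the grey slotted stand. Hang it back on the cupboard's two upright hinge pins, both sockets fully down on them, then swing it shut against the rubber stop. Go gently: feel for the pins rather than forcing the door, do not let it drop, and leave the vials, boxes, bottles and forceps standing or lying around where they are.

Things in the scene. Friction and masses are not known exactly. Their poses are not given: they have to be found in the camera images.
- cupboard: Small open-fronted white cupboard fixed to the worktop, 110 mm deep (its x), 150 wide (y), 196 high (z); origin under its centre. Its open front faces its own -x; its +y side is the hinge side. A steel hinge plate on the front of that side carries two upright steel pins, one above the other. A rubber stop strip for the shut door runs down the front of the -y side, its face at x = -61 mm.
- pin_nominal (a point): Centre of the top of the lower hinge shoulder (disc, 26 mm diameter, 13 thick): cupboard x = -74, y = +60, z = 48 mm, cupboard axes. Upper shoulder: 90 mm above. The pins stand on them on a clamped eccentric adjuster: their common vertical axis is 3.5 mm off this centre, in any horizontal direction, the same for both. Which is not reported: find it by feel or sight. It does not yield.
- pin_top_nominal (a point): Point 106 mm above pin_nominal, level with the top of the upper pin. Each pin: 12 mm diameter, 16 mm tall, its blunt top only lightly chamfered (1.2 x 1.5 mm). The sockets come to rest on the shoulders.
- stand: Grey plastic stand fixed to the worktop, 120 (x) x 70 (y) mm base; origin under its centre. Slot along its x, 18 mm wide between two 10 mm ribs, slot floor at 10 mm height, ribs up to 32 mm. The door starts upright in this slot.
- leaf_center (a point): Centre of the loose white door: panel 120 mm along its x, 14 thick along y, 175 high along z; 0.17 to 0.35 kg. +z up, +x to the hinge edge, +y out of the outer face, which has a knob 19 mm proud at x = -44. The plain top edge, 87.5 mm above, can be gripped. Square open: its x along the cupboard's x. Shut: its x along the cupboard's +y, its y along the cupboard's -x.
- leaf_lower_socket (a point): Centre of the downward mouth of the door's lower hinge socket (bore 14.2 mm diameter, 18 deep; outside 22 diameter, 22 high): 80 mm along +x and 51.5 below leaf_center, same axes. Fully down: height 48 mm. It must come in sideways 18 to 45 mm above that, then go straight down (the upper pin's shoulder is in the way higher up).
- leaf_upper_socket (a point): The same for the upper socket: 80 mm along +x and 38.5 mm above leaf_center. Fully down it is at height 138 mm; the door's underside is then 12 mm above the worktop.
- leaf_edge (a point): Middle of the door's free edge: 60 mm along -x from leaf_center. With the door shut against the rubber strip it is at cupboard x = -68 mm.
- vial_a: Small clear vial with cap, 25 mm diameter, 52 high, standing near the stand; origin under its centre. Bystander.
- vial_b: Small vial with cap, 22 mm diameter, 46 high, standing in front of the cupboard; origin under its centre. Bystander.
- pad_box: Small pale carton 50x60x47 mm, beside the cupboard on the hinge side; origin under its centre. Bystander.
- swab_box: Small carton 51x71x46 mm at the left front; origin under its centre. Bystander.
- clear_small: Clear bottle, 33 mm diameter, 100 high, at the left; origin under its centre. Bystander.
- saline_250: Clear bottle, 67 mm diameter, 148 high, at the right; origin under its centre. Bystander.
- forceps_small: Small forceps lying flat at the right front, 124x62x7 mm; origin under its centre. Bystander.

How it is judged:
By the outcome, as a careful person would: the job done as asked, in the order asked, and still so for the second after the job is handed in, with the robot touching nothing.
It also fails if it takes over 72 s, if anything falls off the work surface, if the arm or the gripper's body presses on something with over 40 N, if the wrist force passes 120 N, or if a joint passes its speed limit or range.

ROBOT

A 7-joint arm with a two-finger parallel gripper is mounted at the origin on a cart in front of the work surface, level with it; the furniture and walls round the work are solid. World frame = base frame: x ahead of the robot, y to its left, z up, the work surface at z = 0. Lengths are in m, angles in rad, forces in N, time in s.
With the tool pointing down it reaches from about 0.4 to 0.85 m from the base axis. Payload 10.4 kg.
Tool frame: the origin (TCP) lies between the finger pads; the fingertips stand 17 mm ahead of it and the grasp point (between the pads) lies 2 mm behind it; x points along the fingers, y is the direction in which the jaws open and shut, and the axes are right-handed (so a half turn about x gives the same grasp; the last joint's range is limited). The gripper opens to 87 mm and grips with 3 to 60 N. Pads are 19 mm wide; open, the fingers measure 117 mm over their backs; the gripper's body (75 mm by 190 mm) begins 51 mm behind the grasp point.
Start: joints at [1.314, 0.332, -0.065, 1.46, 0.022, 1.35, -0.088], TCP at [0.145, -0.608, 0.24] pointing down, gripper open.
Joint ranges: [-2.6, 2.6], [-0.5, 2.12], [-1.47, 1.34], [0.16, 2.42], [-1.27, 4.41], [0.06, 2.06], [-2.6, 2.6]. Speed limits (rad/s): [2.22, 2.22, 2.79, 2.79, 3.14, 3.14, 3.14].

INTERFACE

Orientations are given as a unit quaternion [x, y, z, w].
In Python, from bench import r, optics, close_job gives the robot as it stands.
- The arm moves only by the shell command python3 -m inch 'ROWS' [OPENING] [FORCE]. ROWS is JSON, a list of rows, each an object with "translation": the shift along the tool's x, y, z in cm, a list of three; "spin": the turn about the tool's x in degrees. In form: [{"translation": [tx, ty, tz], "spin": spin}, ...]. A call has 1 to 20 rows; each row shifts and turns the pose as measured when the row begins, along the tool's axes as they then stand; what a row does not reach is not made up. A row lasts 1/8 s, in which the tool goes at most 62.5 mm and 10.7 degrees, less where a joint would pass 70% of its speed; a pose out of reach is approached as far as the arm can. A call is refused whole if a number of a shift passes 6.25 or a number of a turn 10.7, either way. A call with a gripper value outside its range is refused whole. OPENING is the closure, from 0 (fully open) to 1 (shut), set as the call begins (- or left out, the last holds). The fingers move at their own pace and stop on an object; FORCE is the grip in N (left out, the last holds). Time passes only in rows, so rows that do not move let the fingers close. It gives the time, the measured TCP pose, the force and the opening at its end, in the units of the state.
- r.read_state(): the state, without advancing time (a new reading comes with each control period).
- optics.camera(name): name is "side" or "top"; returns the picture (384x512x3 uint8, red, green, blue); there is no depth.
- optics.camera_model(name): a dict with "camera_matrix" (3x3 intrinsics, pixels), "dist" ([k1, k2, p1, p2, k3] as OpenCV has them; the pictures are not rectified), "world_from_camera" (4x4, takes a point from camera to world coordinates). Camera axes: x right, y down, z forward; pixel columns grow to the right and rows downward; lengths in m; the calibration is good to about 2 mm. A picture is of the moment at which its call begins. camera_model takes no time and is no camera call.
- close_job(): hands the job in, once; it reports no verdict.
The state is a dict: "time": time; "joint_positions": joint angles; "joint_vel": joint speeds; "joint_torque": joint torques, N m; "ee_pos": TCP position; "eef_rot": TCP orientation; "ft_force": force on the tool from outside, world axes, zero at the start; "torque": the same for the moment, N m; "width": finger opening in m.
Only numpy, scipy, OpenCV 4.12 (cv2) and the standard library are available. Lean on these libraries where they do the work, as an engineer would, in place of code of your own. Each camera call takes 0.05 s, during which the arm holds its last target.

## Working session

There is one attempt and no reset: what is moved stays moved. The work goes in short steps, Python scripts to look and compute and a shell command to move; the robot and the scene stay as the last step left them, time stands still between calls to the robot, and variables do not carry over. Pictures are saved under pics/ and viewed, and the job is handed in when it is done.

```bash
mkdir -p pics; ls; python3 - <<'E'
from bench import r, optics
import cv2, numpy as np
s=r.read_state(); print(s)
for n in("side","top"):
    im=optics.camera(n); cv2.imwrite(f"pics/{n}0.png",im[:,:,::-1]); m=optics.camera_model(n); print(n,m)
E
```

```text
pics
{'time': 0.0, 'joint_positions': array([ 1.31439581,  0.3328807 , -0.06467026,  1.46097104,  0.02155714,
        1.34990847, -0.08851598]), 'joint_vel': array([-1.74443568e-03, -1.71133497e-03,  2.89880298e-04,  2.81354804e-04,
        1.78391194e-03, -7.96015296e-05,  1.13330462e-03]), 'joint_torque': array([-5.97507624e-04, -6.23254967e+01,  2.41122994e-02, -3.89883506e+01,
       -6.13435660e-02,  4.01037850e-02,  1.34067259e-04]), 'ee_pos': array([ 0.14469989, -0.6076272 ,  0.23873414]), 'eef_rot': array([-0.70220782, -0.08297757,  0.70235591, -0.08194564]), 'ft_force': array([-0.89466775,  0.25100464,  0.34851177]), 'torque': array([-0.00747438,  0.03346976, -0.04581686]), 'width': 0.08705258467697707}
side {'camera_matrix': array([[359.03229211,   0.        , 255.69314239],
       [  0.        , 359.03229211, 192.16179175],
       [  0.        ,   0.        ,   1.        ]]), 'dist': array([0.01699171, 0.        , 0.        , 0.        , 0.        ]), 'world_from_camera': array([[-0.81122086, -0.31894855,  0.49009441, -0.01959582],
       [-0.58452985,  0.41986307, -0.69429091,  0.77981556],
       [ 0.01567053, -0.84969808, -0.52703663,  0.70385147],
       [ 0.        ,  0.        ,  0.        ,  1.        ]])}
top {'camera_matrix': array([[366.92163899,   0.        , 256.90985006],
       [  0.        , 366.92163899, 190.06278168],
       [  0.        ,   0.        ,   1.        ]]), 'dist': array([0.02444803, 0.        , 0.        , 0.        , 0.        ]), 'world_from_camera': array([[ 0.02408695, -0.99042661,  0.1359226 ,  0.37219906],
       [-0.9997055 , -0.0234614 ,  0.00620254,  0.00379101],
       [-0.00295423, -0.13603197, -0.99070004,  1.31393035],
       [ 0.        ,  0.        ,  0.        ,  1.        ]])}
```

View pics/side0.png

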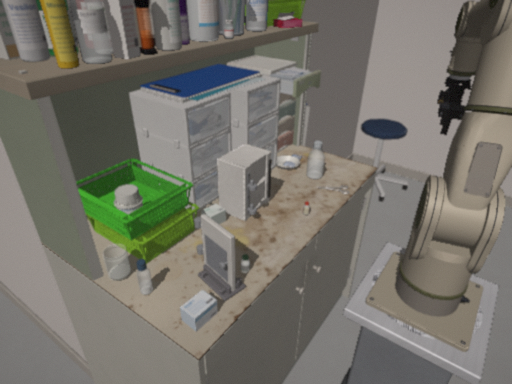

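View pics/top0.png

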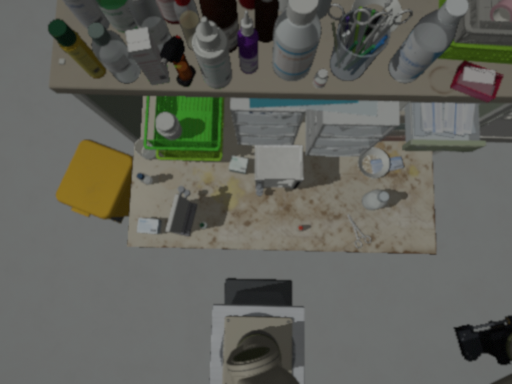

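The side view shows the cupboard near (245,180), the door in its stand near (220,255) and vials at (245,265) and (306,208). The top view has the cupboard at (278,165) and the stand and door at (182,213). I'll enlarge both.

```bash
python3 - <<'E'
import cv2
a=cv2.imread("pics/side0.png"); t=cv2.imread("pics/top0.png")
def c(im,x0,y0,x1,y1,k,n): cv2.imwrite(f"pics/{n}.png",cv2.resize(im[y0:y1,x0:x1],None,fx=k,fy=k,interpolation=cv2.INTER_CUBIC))
c(a,190,140,290,230,6,"s_cup"); c(a,170,195,270,305,5,"s_door")
c(t,120,130,220,250,5,"t_door"); c(t,220,130,320,240,5,"t_cup")
E
```

```text
(no output)
```

View pics/s_cup.png

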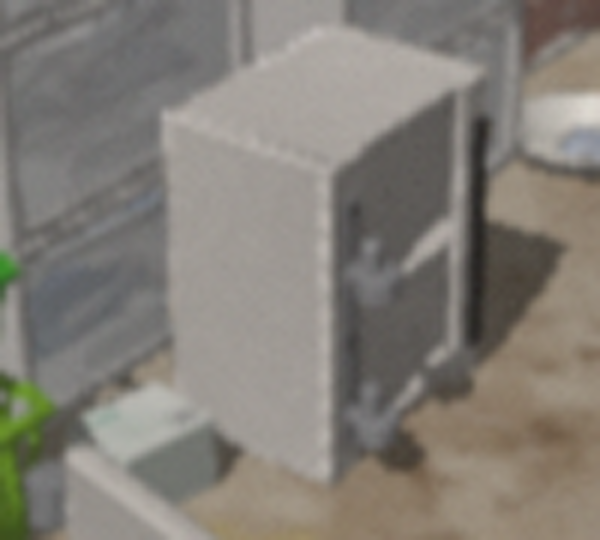

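View pics/s_door.png

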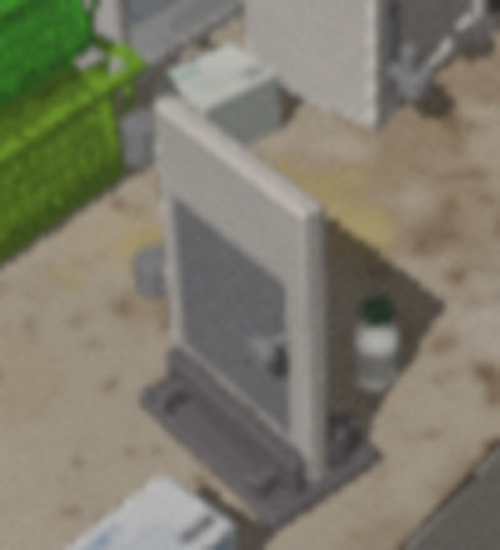

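View pics/t_door.png

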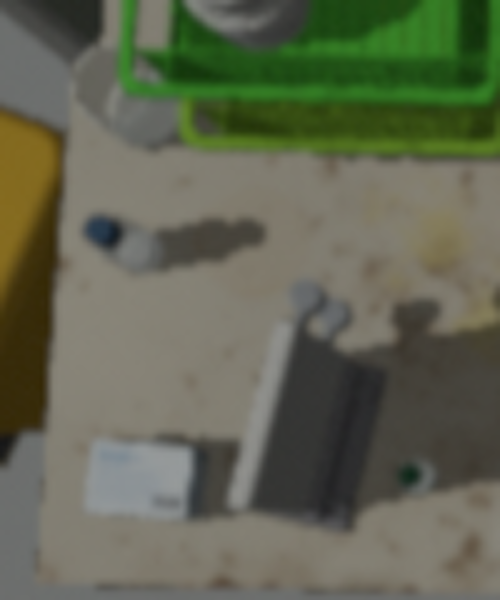

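View pics/t_cup.png

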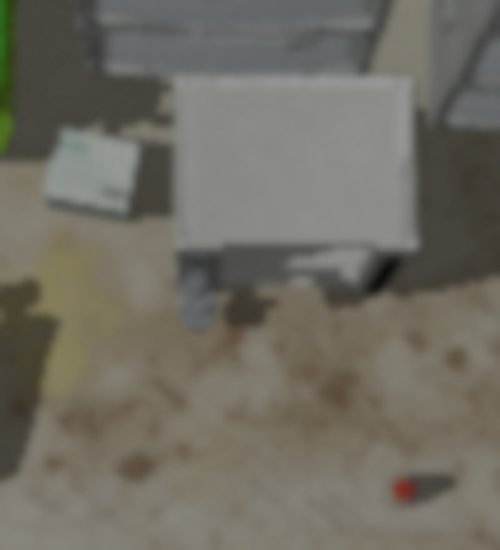

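```bash
cat >h.py <<'E'
import numpy as np, cv2
from scipy.optimize import least_squares
from scipy.spatial.transform import Rotation as R
from bench import r, optics
M={n:optics.camera_model(n) for n in("side","top")}
def proj(n,P):
    m=M[n]; T=np.linalg.inv(m["world_from_camera"]); P=np.atleast_2d(P).astype(float)
    rv=cv2.Rodrigues(T[:3,:3])[0]
    return cv2.projectPoints(P,rv,T[:3,3],m["camera_matrix"],m["dist"])[0][:,0]
def ray(n,px,z):
    m=M[n]; u=cv2.undistortPoints(np.array([[px]],float),m["camera_matrix"],m["dist"])[0,0]
    W=m["world_from_camera"]; d=W[:3,:3]@[u[0],u[1],1]; o=W[:3,3]; return o+d*(z-o[2])/d[2]
def W(pose,p,z0=0):
    x,y,a=pose; p=np.atleast_2d(p).astype(float); c,s=np.cos(a),np.sin(a)
    return np.c_[x+c*p[:,0]-s*p[:,1],y+s*p[:,0]+c*p[:,1],p[:,2]+z0]
def fit(obs,x0,z0=0):
    f=lambda q:np.concatenate([(proj(n,W(q,[np.array(p)/1000],z0))[0]-px) for n,p,px in obs])
    s=least_squares(f,x0,loss="soft_l1"); return s.x,f(s.x).reshape(-1,2)
def crop(n,ox,oy,k): return lambda x,y:np.array([ox+(x+.5)/k-.5,oy+(y+.5)/k-.5])
def save(n,name,box=None,k=1):
    im=optics.camera(n)[:,:,::-1].copy()
    if box: x0,y0,x1,y1=box; im=im[y0:y1,x0:x1]
    cv2.imwrite(f"pics/{name}.png",cv2.resize(im,None,fx=k,fy=k,interpolation=cv2.INTER_CUBIC))
E
cat >fit1.py <<'E'
from h import *
s=crop("side",190,140,6);t=crop("top",220,130,5)
cup,res=fit([("side",(55,75,196),s(163,115)),("side",(-55,75,196),s(333,168)),("side",(-55,-75,196),s(485,75)),("side",(55,-75,196),s(330,28)),("side",(-55,75,0),s(333,483)),
("top",(55,75,196),t(175,80)),("top",(55,-75,196),t(412,78)),("top",(-55,-75,196),t(418,247)),("top",(-55,75,196),t(176,250))],[.6,-.07,0])
print("cup",cup,"\n",res.round(1))
s=crop("side",170,195,5);t=crop("top",120,130,5)
ob=[("side",(60,7,87.5),s(159,100)),("side",(-60,7,87.5),s(303,214)),("side",(-60,-7,87.5),s(324,207)),("side",(-60,7,-87.5),s(303,473)),
("top",(60,7,87.5),t(275,322)),("top",(60,-7,87.5),t(297,322)),("top",(-60,7,87.5),t(228,503)),("top",(-60,-7,87.5),t(250,508)),("top",(80,0,60.5),t(305,292)),("top",(80,0,-29.5),t(333,312))]
door,res=fit(ob,[.4,.2,0],.0975)
print("door",door,"\n",res.round(1))
E
python3 fit1.py
```

```text
cup [ 0.61495267 -0.05421076  0.03155472] 
 [[-0.1 -0.2]
 [ 0.1  0.6]
 [ 1.1 -1.3]
 [-0.2 -1.5]
 [ 0.1  0.8]
 [-0.3 -0.6]
 [ 0.3 -0.6]
 [-0.1  0.3]
 [-0.3  0.1]]
door [ 0.45267895  0.27031216 -0.21254474] 
 [[-1.6 -0.4]
 [-0.2 -0.1]
 [ 0.4 -1.2]
 [ 1.3  2.4]
 [ 0.4 -1.3]
 [ 0.4 -0.2]
 [-0.6  0.4]
 [-0.6  0.4]
 [ 0.1  0.2]
 [ 0.  -0. ]]
```

```bash
python3 - <<'E'
from h import *
s=r.read_state(); Rm=R.from_quat(s["eef_rot"]).as_matrix(); print(Rm.round(3))
cup=np.array([.61495,-.05421,.03155]); door=np.array([.45268,.27031,-.21254])
t=crop("top",120,130,5); print("vial_a cap",ray("top",t(413,474),.052)); s2=crop("side",170,195,5); print(ray("side",s2(377,305),.052))
t=crop("top",220,130,5); vb=ray("top",t(403,490),.046); print("vial_b",vb, ray("side",(306,204),.046))
c,sn=np.cos(cup[2]),np.sin(cup[2])
print("vb in cup",np.array([[c,sn],[-sn,c]])@(vb[:2]-cup[:2]))
for q in [(42,160),(60,125),(143,140),(130,217)]: print("pad",ray("top",t(*q),.047)[:2])
print("pin nom",W(cup,[-.074,.060,.048]),"door target c",W(cup,[-.154,.06,.0995]))
print("grasp", W(door,[.02,0,.0875],.0975), "sock",W(door,[.08,0,0]))
# overlay
for n,p in(("side","side0"),("top","top0")):
    im=cv2.imread(f"pics/{p}.png"); k=4
    box=(170,135,290,305) if n=="side" else (140,130,320,250)
    x0,y0,x1,y1=box; k=min(800/(x1-x0),600/(y1-y0)); im=cv2.resize(im[y0:y1,x0:x1],None,fx=k,fy=k,interpolation=cv2.INTER_CUBIC)
    def box3(pose,hx,hy,z0,z1,col):
        C=[(sx*hx,sy*hy,z) for z in(z0,z1) for sx,sy in((1,1),(1,-1),(-1,-1),(-1,1))]
        P=((proj(n,W(pose,C))-[x0,y0]+.5)*k-.5).astype(int)
        for i in range(4):
            for a,b in((i,(i+1)%4),(i+4,(i+1)%4+4),(i,i+4)): cv2.line(im,tuple(map(int,P[a])),tuple(map(int,P[b])),col,1)
    box3(cup,.055,.075,0,.196,(0,0,255)); box3(door,.06,.007,.01,.185,(0,255,0)); box3(door,.06,.035,0,.01,(255,0,0))
    for z in(.048,.138,.154):
        P=((proj(n,W(cup,[-.074,.06,z]))[0]-[x0,y0]+.5)*k-.5).astype(int); cv2.circle(im,tuple(map(int,P)),3,(0,255,255),1)
    cv2.imwrite(f"pics/ov_{n}.png",im)
E
```

```text
[[-0.     0.232 -0.973]
 [ 0.001 -0.973 -0.232]
 [-1.    -0.001  0.   ]]
vial_a cap [0.42217136 0.19623858 0.052     ]
[0.4209489 0.1999372 0.052    ]
vial_b [ 0.4195111  -0.14013258  0.046     ] [ 0.41586525 -0.12729974  0.046     ]
vb in cup [-0.19805204 -0.07971474]
pad [0.64478197 0.11596957]
pad [0.670284   0.10412896]
pad [0.66085097 0.04522413]
pad [0.60547624 0.05283909]
pin nom [[0.53909414 0.00342583 0.048     ]] door target c [[0.45913395 0.00090225 0.0995    ]]
grasp [[0.47222997 0.26609113 0.185     ]] sock [[0.53087986 0.25343453 0.        ]]
```

View pics/ov_side.png

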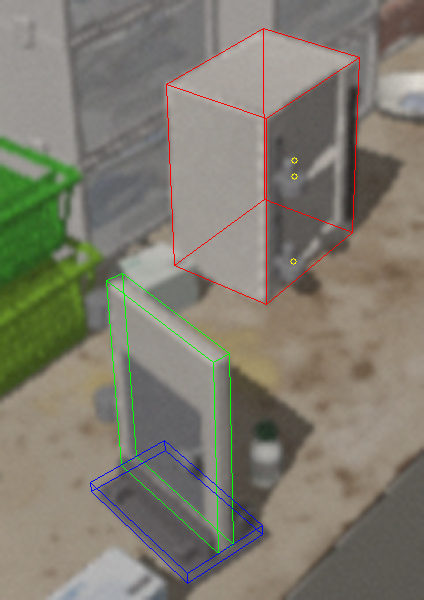

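View pics/ov_top.png

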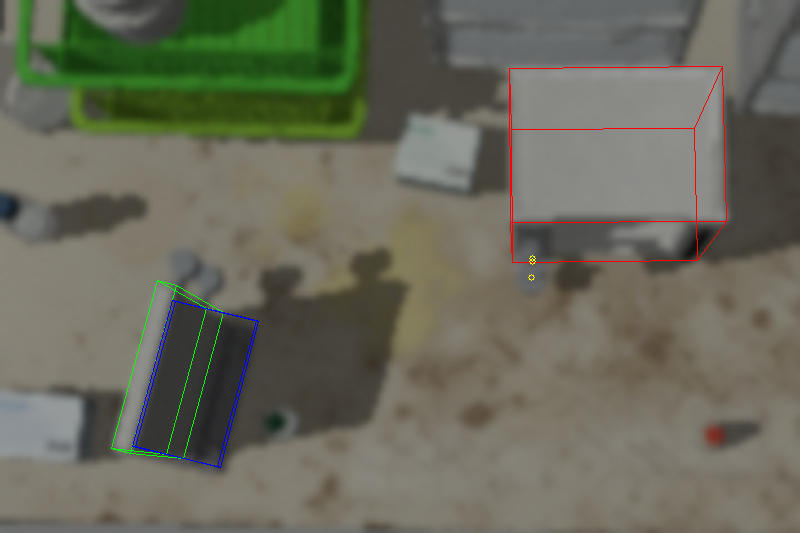

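The wireframes line up with the cupboard, door and stand to about 1 px in both views. Next is a closer look at the pins and shoulders.

```bash
python3 - <<'E'
from h import *
for n,b in(("side",(240,172,276,220)),("top",(246,176,276,200))):
    im=np.mean([optics.camera(n).astype(float) for _ in range(6)],0); np.save(f"pics/avg_{n}.npy",im)
    x0,y0,x1,y1=b; k=12 if n=="side" else 20
    c=im[y0:y1,x0:x1]; c=np.clip((c-c.min())/(c.max()-c.min())*255,0,255).astype(np.uint8)
    cv2.imwrite(f"pics/pin_{n}.png",cv2.resize(c[:,:,::-1],None,fx=k,fy=k,interpolation=cv2.INTER_CUBIC))
E
```

```text
(no output)
```

View pics/pin_side.png

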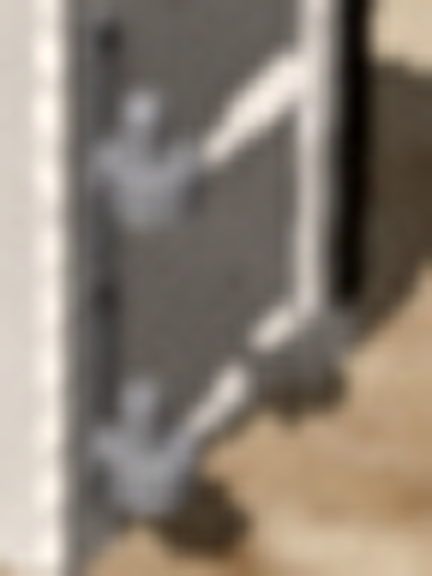

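View pics/pin_top.png

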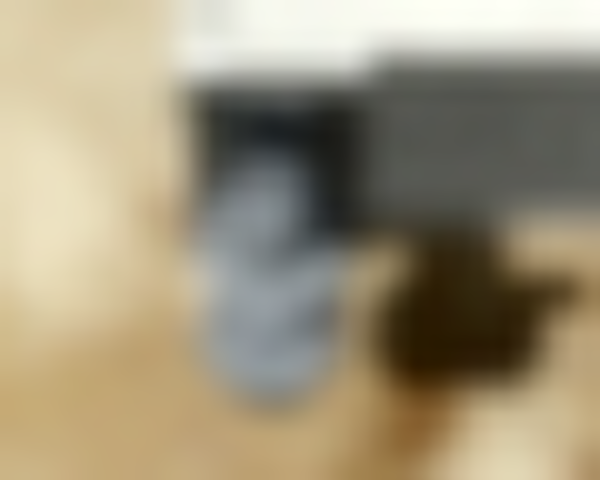

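```bash
cat >ov.py <<'E'
from h import *
cup=np.array([.61495,-.05421,.03155])
th=np.linspace(0,2*np.pi,60)
def draw(n,b,k,sh,off,name):
    im=np.load(f"pics/avg_{n}.npy"); x0,y0,x1,y1=b
    c=im[y0:y1,x0:x1]; c=np.clip((c-c.min())/(c.max()-c.min())*255,0,255).astype(np.uint8)[:,:,::-1]
    c=cv2.resize(c,None,fx=k,fy=k,interpolation=cv2.INTER_CUBIC)
    def ring(cx,cy,rad,z,col):
        P=proj(n,W(cup,np.c_[cx+rad*np.cos(th),cy+rad*np.sin(th),0*th+z]))+sh
        cv2.polylines(c,[((P-[x0,y0]+.5)*k-.5).astype(np.int32)],True,col,1)
    for z in(.048,.138):
        ring(-.074,.06,.013,z,(0,0,255)); ring(-.074,.06,.013,z-.013,(0,0,255))
        if off is not None:
            ring(-.074+off[0],.06+off[1],.006,z,(0,255,0)); ring(-.074+off[0],.06+off[1],.006,z+.016,(0,255,0))
    cv2.imwrite(f"pics/{name}.png",c); return c
if __name__=="__main__":
    A=[];B=[]
    for off in((0,0),(.0035,0),(0,.0035),(-.0035,0),(0,-.0035)):
        A.append(draw("side",(242,174,272,219),8,np.array([-.9,-.3]),off,"tmp")); B.append(draw("top",(252,182,268,198),10,np.array([0,0]),off,"tmp"))
    cv2.imwrite("pics/ovs.png",np.hstack(A)[:, :1200] if 0 else cv2.resize(np.hstack(A),(800,int(800*360/1200)))); cv2.imwrite("pics/ovt.png",np.hstack(B))
    draw("side",(240,172,276,220),12,np.array([0,0]),None,"ov_s1"); draw("top",(246,176,276,200),20,np.array([0,0]),None,"ov_t1")
E
python3 ov.py
```

```text
(no output)
```

View pics/ov_s1.png

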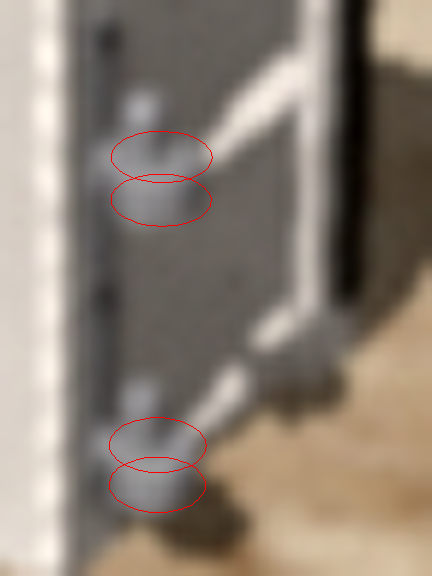

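View pics/ov_t1.png

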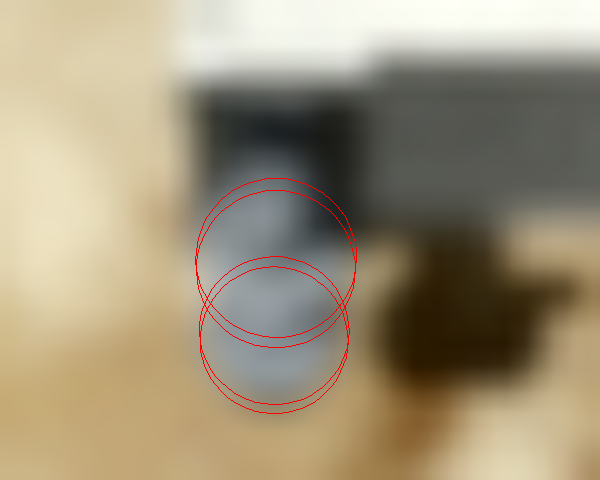

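```bash
python3 - <<'E'
from ov import *
for n,b,k,sh,nm in(("side",(244,176,266,219),9,np.array([-.75,0.2]),"ovs"),("top",(252,180,268,200),12,np.array([-.2,0.15]),"ovt")):
    A=[draw(n,b,k,sh,o,"tmp") for o in((.0035,0),(0,.0035),(-.0035,0),(0,-.0035))]
    cv2.imwrite(f"pics/{nm}.png",np.hstack(A))
E
```

```text
(no output)
```

View pics/ovs.png

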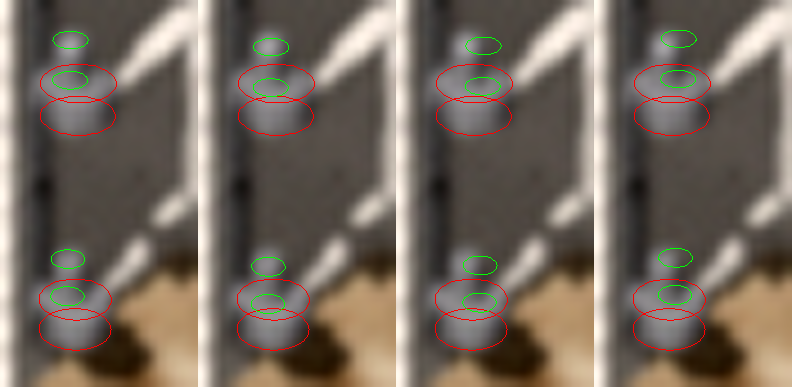

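View pics/ovt.png

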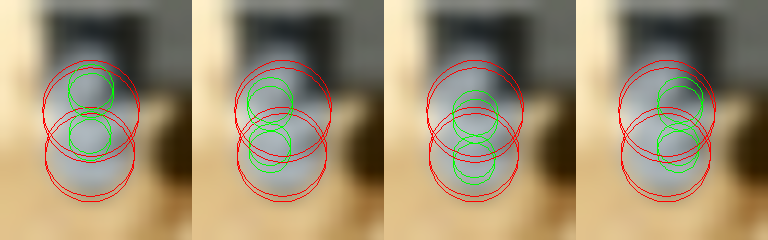

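```bash
python3 - <<'E'
from h import *
s=crop("side",240,172,12);t=crop("top",246,176,20)
print(ray("side",s(142,102),.154),ray("side",s(141,388),.064),ray("top",t(278,180),.154))
cup=np.array([.61495,-.05421,.03155]);print(W(cup,[[-.074,.06,.154],[-.0708,.0608,.154]]))
s=crop("side",190,140,6)
# shelf front edge
print([ray("side",(318,28),z).round(3) for z in(.4,.5,.6,.7)],[ray("top",(200,95),z).round(3) for z in(.4,.5,.6,.7)])
E
```

```text
[0.54357431 0.0061902  0.154     ] [0.54494786 0.00335927 0.064     ] [0.54939808 0.00344369 0.154     ]
[[0.53909414 0.00342583 0.154     ]
 [0.54226731 0.00432637 0.154     ]]
[array([ 1.076, -1.402,  0.4  ]), array([ 0.715, -0.684,  0.5  ]), array([0.355, 0.034, 0.6  ]), array([-0.006,  0.752,  0.7  ])] [array([0.744, 0.164, 0.4  ]), array([0.703, 0.146, 0.5  ]), array([0.662, 0.129, 0.6  ]), array([0.622, 0.111, 0.7  ])]
```

```bash
R='{"translation":[-0.9,-2.8,-3.8],"spin":0}'; python3 -m inch '[{"translation":[-0.9,-2.8,-3.8],"spin":0},{"translation":[-0.9,-2.8,-3.8],"spin":0},{"translation":[-0.9,-2.8,-3.8],"spin":0},{"translation":[-0.9,-2.8,-3.8],"spin":0},{"translation":[-0.9,-2.8,-3.8],"spin":0},{"translation":[-0.9,-2.8,-3.8],"spin":0},{"translation":[-0.9,-2.8,-3.8],"spin":0},{"translation":[-0.9,-2.8,-3.8],"spin":0},{"translation":[-0.9,-2.8,-3.8],"spin":0},{"translation":[-0.9,-2.8,-3.8],"spin":0}]' 0
```

```text
time: 1.95
ee_pos: [0.4563, -0.2393, 0.3321]
eef_rot: [0.703, 0.079, -0.703, 0.081]
ft_force: [0.5, -0.1, -0.4]
width: 0.0873
```

```bash
python3 -m inch '[{"translation":[0,-4.6,-1.0],"spin":0},{"translation":[0,-4.6,-1.0],"spin":0},{"translation":[0,-4.6,-1.0],"spin":0},{"translation":[0,-4.6,-1.0],"spin":0},{"translation":[0,-4.6,-1.0],"spin":0},{"translation":[0,-4.6,-1.0],"spin":0},{"translation":[0,-4.6,-1.0],"spin":0},{"translation":[0,-4.6,-1.0],"spin":0},{"translation":[0,-4.6,-1.0],"spin":0},{"translation":[0,-4.6,-1.0],"spin":0}]' 0; python3 -c "
from bench import r
print(r.read_state()['joint_positions'])"; python3 -m inch '[{"translation":[0,0,0],"spin":-10.2},{"translation":[0,0,0],"spin":-10.2},{"translation":[0,0,0],"spin":-10.2},{"translation":[0,0,0],"spin":-10.2},{"translation":[0,0,0],"spin":-10.2},{"translation":[0,0,0],"spin":-10.2},{"translation":[0,0,0],"spin":-10.2},{"translation":[0,0,0],"spin":-10.2},{"translation":[0,0,0],"spin":-10.2},{"translation":[0,0,0],"spin":-10.2},{"translation":[0,0,0],"spin":-10.2},{"translation":[0,0,0],"spin":-10.2},{"translation":[0,0,0],"spin":-10.2},{"translation":[0,0,0],"spin":-10.2},{"translation":[0,0,0],"spin":-10.2}]'; cat >st.py <<'E'
from h import *
def st():
    s=r.read_state(); Rm=R.from_quat(s["eef_rot"]).as_matrix()
    print("t",round(s["time"],2),"p",s["ee_pos"].round(4),"yaw_y",np.degrees(np.arctan2(Rm[1,1],Rm[0,1])).round(2),"tilt",Rm[:2,0].round(4),"F",s["ft_force"].round(1),"T",s["torque"].round(2),"w",round(s["width"],4),"j",s["joint_positions"].round(2))
    return s,Rm
def go(target):
    s,Rm=st(); d=np.array(target)-s["ee_pos"]; print("tool cm",(Rm.T@d*100).round(2))
E
python3 -c "
from st import *
go([.4722,.2661,.215])"
```

```text
time: 3.2
ee_pos: [0.4503, 0.2468, 0.3329]
eef_rot: [0.705, 0.077, -0.7, 0.082]
ft_force: [0.9, 0.2, -0.8]
width: 0.0868
[ 0.29206522  0.13347723 -0.96324526  1.56092425  0.11897167  1.50143256
 -2.02029009]
time: 5.08
ee_pos: [0.4483, 0.2515, 0.3343]
eef_rot: [0.053, 0.701, -0.056, 0.709]
ft_force: [-0.2, -0.4, 0.4]
width: 0.087
t 5.08 p [0.4483 0.2515 0.3343] yaw_y 81.21 tilt [ 0.0118 -0.0053] F [-0.2 -0.4  0.4] T [ 0.04 -0.13  0.05] w 0.087 j [ 0.55  0.24 -1.33  1.55  0.25  1.53  0.63]
tool cm [11.95  1.85  1.98]
```

```bash
python3 -m inch '[{"translation":[3,0.5,0.5],"spin":1.7},{"translation":[3,0.5,0.5],"spin":1.7},{"translation":[3,0.5,0.5],"spin":0},{"translation":[2,0.4,0.4],"spin":0}]'; python3 -c "
from st import *
go([.4722,.2661,.172])
save('side','s1',(150,150,300,300),4);save('top','t1',(120,130,280,250),5)"
```

```text
time: 5.58
ee_pos: [0.474, 0.2661, 0.2232]
eef_rot: [0.074, 0.697, -0.077, 0.709]
ft_force: [0.2, 0.2, 1.1]
width: 0.0869
t 5.58 p [0.474  0.2661 0.2232] yaw_y 77.77 tilt [ 0.0158 -0.0051] F [0.2 0.2 1.1] T [ 0.06 -0.12 -0.02] w 0.0869 j [ 0.4   0.39 -1.22  1.67  0.39  1.35  0.47]
tool cm [ 5.11 -0.03 -0.26]
```

View pics/s1.png

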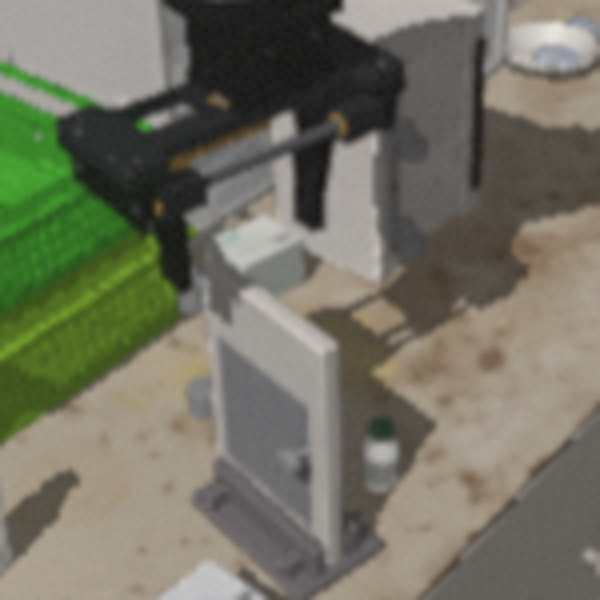

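View pics/t1.png

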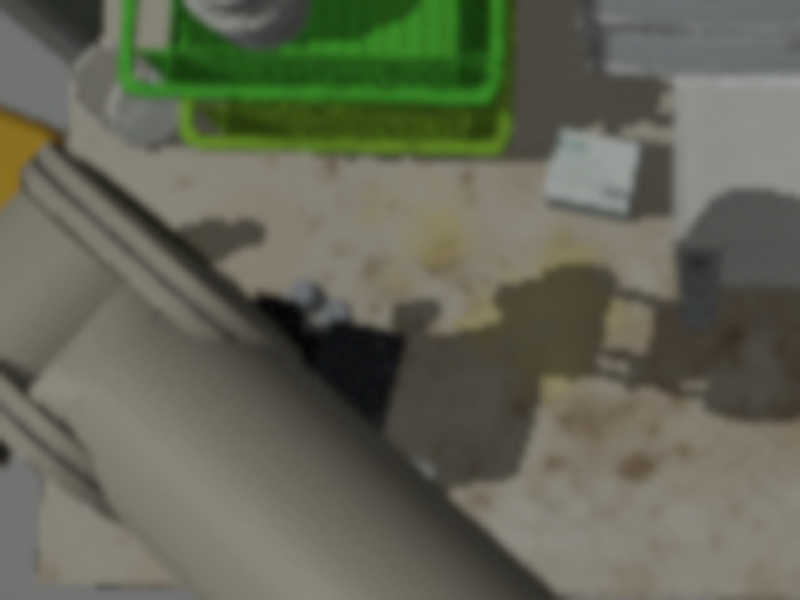

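```bash
python3 -c "
from h import *
print((proj('side',[[.4743,.266,.206]])-150)*4)"; python3 -m inch '[{"translation":[2,0,-0.1],"spin":0},{"translation":[1.5,0,0],"spin":0},{"translation":[1.4,0,0],"spin":0},{"translation":[0,0,0],"spin":0}]'; python3 -c "
from st import *
go([.4722,.2661,.172])"
```

```text
[[242.41030882 251.66195649]]
time: 6.18
ee_pos: [0.4737, 0.266, 0.1725]
eef_rot: [0.074, 0.697, -0.076, 0.709]
ft_force: [0.4, 0.6, 0.4]
width: 0.0875
t 6.17 p [0.4737 0.266  0.1725] yaw_y 77.77 tilt [ 0.0159 -0.0046] F [0.4 0.6 0.4] T [ 0.08 -0.15  0.01] w 0.0875 j [ 0.37  0.44 -1.19  1.73  0.44  1.26  0.43]
tool cm [ 0.05 -0.02 -0.15]
```

```bash
python3 -m inch '[{"translation":[0,0,0],"spin":0},{"translation":[0,0,0],"spin":0},{"translation":[0,0,0],"spin":0},{"translation":[0,0,0],"spin":0},{"translation":[0,0,0],"spin":0},{"translation":[0,0,0],"spin":0}]' 1 10; python3 -c "
from st import *
go([.4722,.2661,.172])
save('side','s2',(150,150,300,300),4)"
```

```text
time: 6.92
ee_pos: [0.4744, 0.2665, 0.1741]
eef_rot: [0.075, 0.697, -0.076, 0.71]
ft_force: [0.6, -0.2, 0.8]
width: 0.0345
t 6.92 p [0.4744 0.2665 0.1741] yaw_y 77.76 tilt [ 0.018  -0.0037] F [ 0.6 -0.2  0.8] T [ 0.11 -0.1   0.04] w 0.0345 j [ 0.37  0.44 -1.19  1.73  0.44  1.26  0.43]
tool cm [ 0.21 -0.09 -0.21]
```

View pics/s2.png

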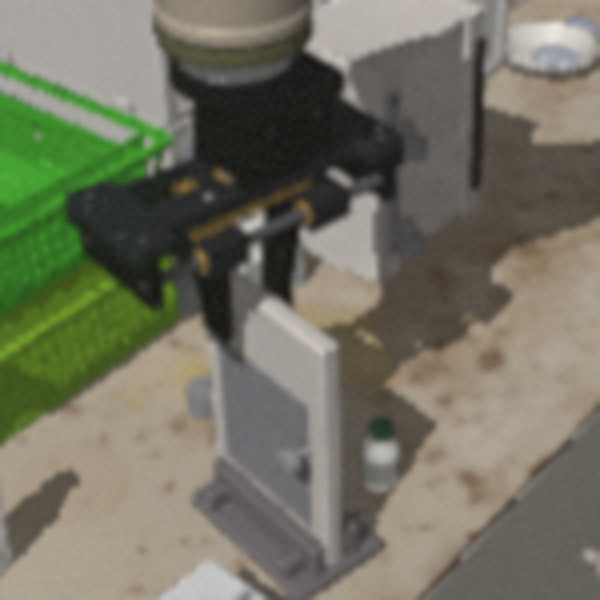

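```bash
python3 -m inch '[{"translation":[0,0,0],"spin":0},{"translation":[0,0,0],"spin":0},{"translation":[0.1,0,0],"spin":0},{"translation":[0,0,0],"spin":0}]' 1 10; python3 -c "
from st import *
st()"; python3 -m inch '[{"translation":[0,0,0],"spin":0},{"translation":[0,0,0],"spin":0},{"translation":[0,0,0],"spin":0}]' 1 50;  python3 -c "
from st import *
st()"
```

```text
time: 7.48
ee_pos: [0.4747, 0.2675, 0.174]
eef_rot: [0.075, 0.696, -0.075, 0.71]
ft_force: [0.0, -0.9, -1.1]
width: 0.0138
t 7.47 p [0.4747 0.2675 0.174 ] yaw_y 77.79 tilt [ 0.0193 -0.0022] F [ 0.  -0.9 -1.1] T [ 0.08 -0.1   0.02] w 0.0138 j [ 0.37  0.44 -1.19  1.73  0.44  1.26  0.43]
time: 7.85
ee_pos: [0.4747, 0.2674, 0.174]
eef_rot: [0.075, 0.696, -0.075, 0.71]
ft_force: [0.0, -0.0, 1.1]
width: 0.0135
t 7.85 p [0.4747 0.2674 0.174 ] yaw_y 77.78 tilt [ 0.0192 -0.0023] F [ 0.  -0.   1.1] T [ 0.1  -0.1  -0.03] w 0.0135 j [ 0.37  0.44 -1.19  1.73  0.44  1.26  0.43]
```

```bash
python3 -m inch '[{"translation":[-0.5,0,0],"spin":0},{"translation":[-1,0,0],"spin":0},{"translation":[-1.5,0,0],"spin":0},{"translation":[-1.5,0,0],"spin":0},{"translation":[-1.5,0,0],"spin":0},{"translation":[-1,0,0],"spin":0},{"translation":[-0.5,0,0],"spin":0}]'; python3 -c "
from st import *
st()
save('side','s3',(150,150,300,300),4);save('top','t3',(120,130,280,250),5)"
```

```text
time: 8.72
ee_pos: [0.4729, 0.2672, 0.254]
eef_rot: [0.075, 0.696, -0.076, 0.71]
ft_force: [-0.5, 0.6, -3.5]
width: 0.0133
t 8.72 p [0.4729 0.2672 0.254 ] yaw_y 77.79 tilt [ 0.0187 -0.0033] F [-0.5  0.6 -3.5] T [ 0.1  -0.17 -0.05] w 0.0133 j [ 0.41  0.36 -1.24  1.62  0.36  1.4   0.49]
```

View pics/s3.png

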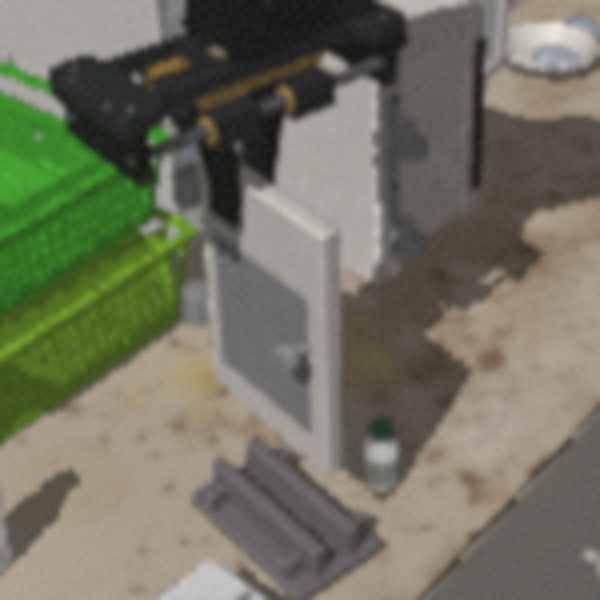

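```bash
python3 -m inch '[{"translation":[0,-2,0],"spin":0},{"translation":[0,-3.5,0.3],"spin":0},{"translation":[0,-3.5,0.3],"spin":0},{"translation":[0,-3.5,0.3],"spin":0},{"translation":[0,-3.5,0.3],"spin":0},{"translation":[0,-3.5,0.3],"spin":0},{"translation":[0,-3.5,0.3],"spin":0},{"translation":[0,-2.5,0.2],"spin":0},{"translation":[0,0,0],"spin":-4},{"translation":[0,0,0],"spin":-4},{"translation":[0,0,0],"spin":-4},{"translation":[0,0,0],"spin":-2}]'; python3 -c "
from st import *
go([.44,.003,.254])
save('side','s4',(150,100,350,250),4);save('top','t4',(150,130,310,250),5)"
```

```text
time: 10.32
ee_pos: [0.4338, 0.0053, 0.2478]
eef_rot: [-0.015, 0.703, 0.012, 0.711]
ft_force: [-0.3, 0.5, -3.0]
width: 0.0135
t 10.32 p [0.4338 0.0053 0.2478] yaw_y 92.2 tilt [ 0.0101 -0.0044] F [-0.3  0.5 -3. ] T [ 0.16 -0.16  0.01] w 0.0135 j [ 1.16 -0.13 -1.16  1.88 -0.12  1.31  1.64]
tool cm [-0.61 -0.26  0.62]
```

View pics/s4.png

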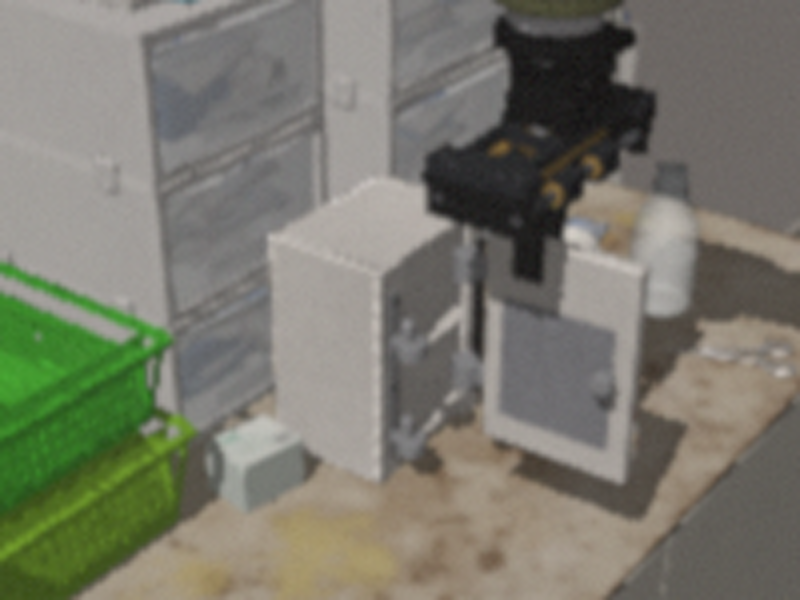

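View pics/t4.png

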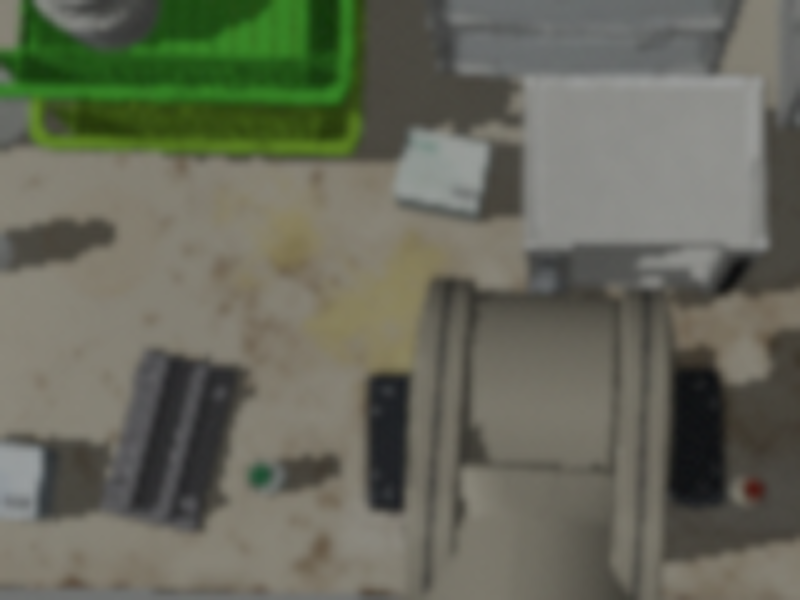

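```bash
cat >door.py <<'E'
from st import *
# TCP at grip in door frame, rotation at grip
Rg=R.from_quat([0.075,0.696,-0.075,0.71]).as_matrix()
a=-.21254; Rd0=R.from_euler("z",a).as_matrix()
OFF=np.array([.0221,0,.0765])
def dpose(s,Rm):
    Rd=Rm@Rg.T@Rd0; c=s["ee_pos"]-Rd@OFF; return Rd,c
def overlay(n,name,box,k):
    im=optics.camera(n)[:,:,::-1]; x0,y0,x1,y1=box
    im=cv2.resize(im[y0:y1,x0:x1],None,fx=k,fy=k,interpolation=cv2.INTER_CUBIC)
    s,Rm=st(); Rd,c=dpose(s,Rm); print("rotvec door deg",np.degrees(R.from_matrix(Rd).as_rotvec()).round(2))
    low=c+Rd@[.08,0,-.0515]; up=c+Rd@[.08,0,.0385]; print("lower mouth",low.round(4),"upper",up.round(4))
    f=lambda P:((proj(n,P)-[x0,y0]+.5)*k-.5)
    C=np.array([(sx*.06,sy*.007,z) for z in(-.0875,.0875) for sx,sy in((1,1),(1,-1),(-1,-1),(-1,1))]); P=f(c+C@Rd.T).astype(int)
    for i in range(4):
        for p,q in((i,(i+1)%4),(i+4,(i+1)%4+4),(i,i+4)): cv2.line(im,tuple(map(int,P[p])),tuple(map(int,P[q])),(0,255,0),1)
    th=np.linspace(0,2*np.pi,40)
    for z in(-.0515,-.0295,.0385,.0605):
        Q=f(c+np.c_[.08+.011*np.cos(th),.011*np.sin(th),0*th+z]@Rd.T); cv2.polylines(im,[Q.astype(np.int32)],True,(0,0,255),1)
    cv2.imwrite(f"pics/{name}.png",im)
E
python3 -c "
from door import *
overlay('side','d4',(220,140,320,230),8)"
```

```text
t 10.47 p [0.4339 0.0053 0.248 ] yaw_y 92.07 tilt [ 0.0104 -0.0043] F [ 0.2  0.2 -2.5] T [ 0.12 -0.14 -0.05] w 0.0133 j [ 1.16 -0.13 -1.16  1.88 -0.12  1.31  1.64]
rotvec door deg [-0.4   0.54  2.07]
lower mouth [0.4906 0.0065 0.1195] upper [0.4914 0.0071 0.2095]
```

View pics/d4.png

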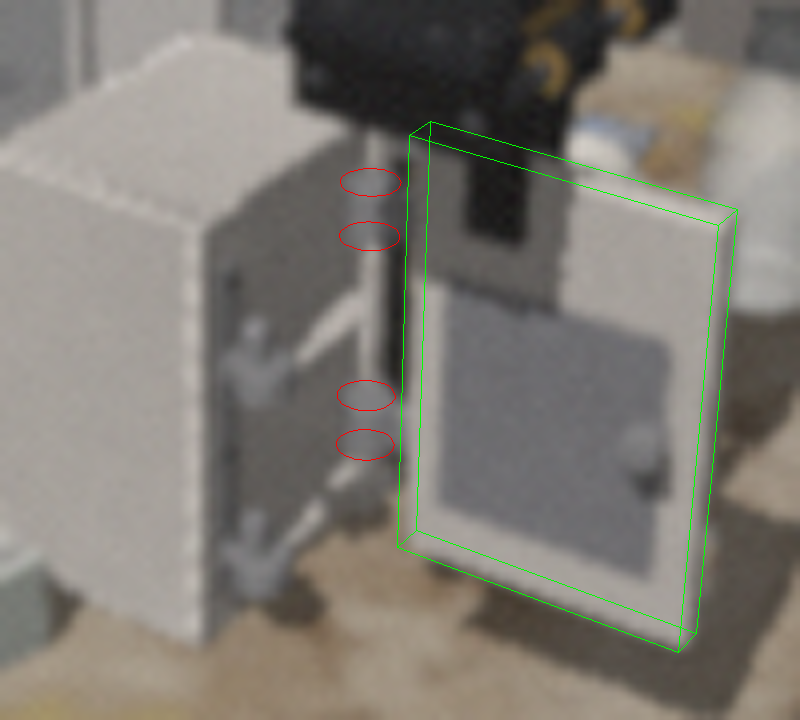

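```bash
python3 -m inch '[{"translation":[1,0,0],"spin":0},{"translation":[1.5,0,0],"spin":0},{"translation":[1.2,0,0],"spin":0},{"translation":[0.4,-0.3,0],"spin":0},{"translation":[0,-0.1,1],"spin":0},{"translation":[0,0,1],"spin":0}]'; python3 -c "
from door import *
overlay('side','d5',(220,140,320,230),8)"
```

```text
time: 11.22
ee_pos: [0.4539, 0.0008, 0.203]
eef_rot: [-0.014, 0.704, 0.01, 0.71]
ft_force: [-0.3, -0.3, -3.2]
width: 0.0135
t 11.28 p [0.4549 0.0006 0.203 ] yaw_y 91.86 tilt [ 0.0096 -0.0044] F [-0.7 -2.2 -3.3] T [ 0.09 -0.08 -0.05] w 0.0137 j [ 1.13  0.06 -1.25  1.9   0.07  1.21  1.47]
rotvec door deg [-0.4   0.58  1.86]
lower mouth [0.5115 0.0016 0.0745] upper [0.5124 0.0022 0.1645]
```

View pics/d5.png

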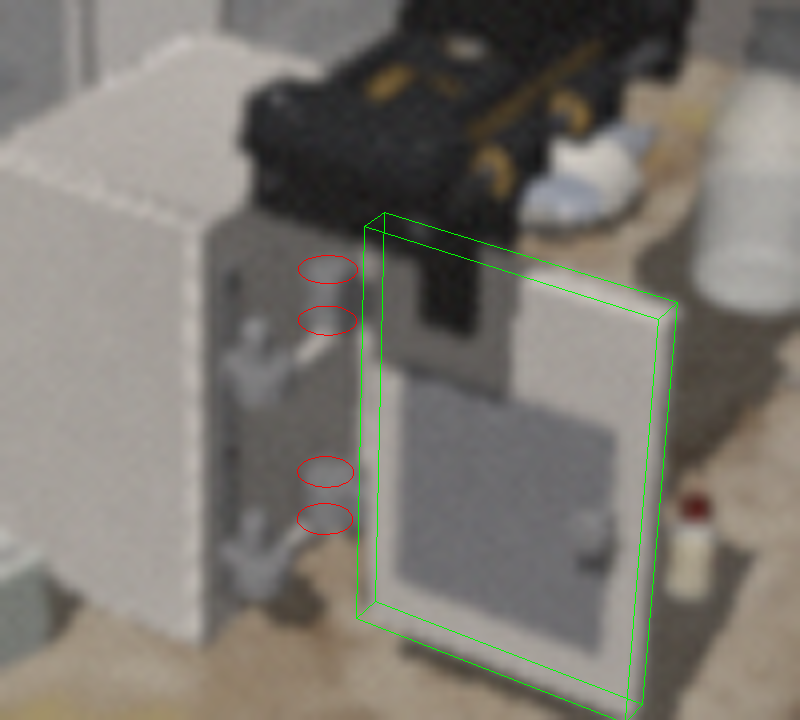

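```bash
python3 -m inch '[{"translation":[0,0.05,0.8],"spin":0},{"translation":[0,0.05,0.8],"spin":0},{"translation":[0,0.05,0.8],"spin":0},{"translation":[0,0.05,0.6],"spin":0},{"translation":[0,0,0],"spin":0}]'; python3 -c "
from door import *
overlay('side','d6',(235,150,285,220),10)"
```

```text
time: 11.9
ee_pos: [0.4857, 0.003, 0.2026]
eef_rot: [-0.012, 0.704, 0.01, 0.71]
ft_force: [0.4, 0.4, -3.0]
width: 0.0137
t 11.95 p [0.4854 0.003  0.2026] yaw_y 91.82 tilt [ 0.0082 -0.0025] F [-0.   0.1 -3.6] T [ 0.13 -0.18 -0.  ] w 0.0136 j [ 1.03  0.2  -1.22  1.83  0.21  1.24  1.35]
rotvec door deg [-0.29  0.66  1.82]
lower mouth [0.5419 0.0042 0.0739] upper [0.5429 0.0047 0.1639]
```

View pics/d6.png

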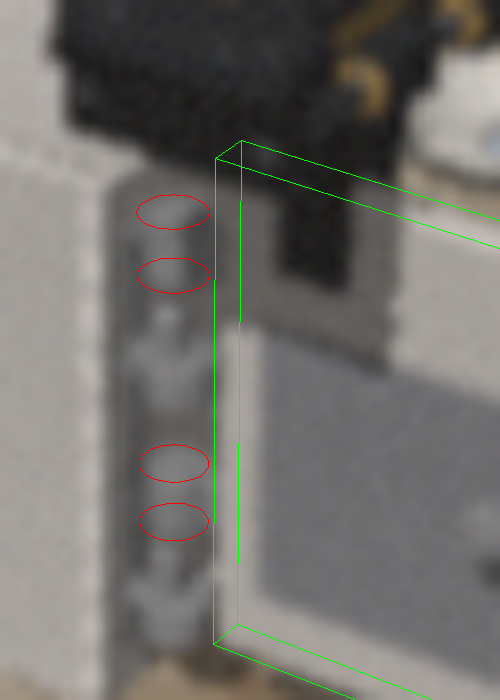

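```bash
python3 -c "
from h import *
for n,b,k in(('side',(240,160,270,216),10),('top',(245,165,285,200),18)):
    im=np.mean([optics.camera(n).astype(float) for _ in range(4)],0); x0,y0,x1,y1=b
    c=im[y0:y1,x0:x1]; lo,hi=np.percentile(c,2),np.percentile(c,90); c=np.clip((c-lo)/(hi-lo)*255,0,255).astype(np.uint8)
    cv2.imwrite(f'pics/e6_{n}.png',cv2.resize(c[:,:,::-1],None,fx=k,fy=k,interpolation=cv2.INTER_CUBIC))
"
```

```text
(no output)
```

View pics/e6_side.png

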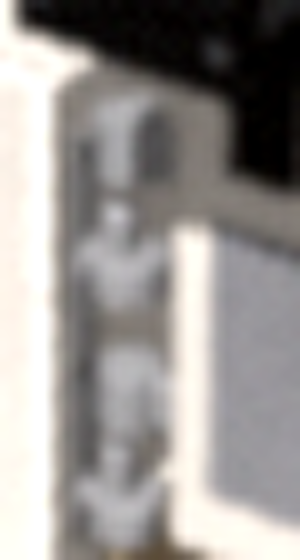

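View pics/e6_top.png

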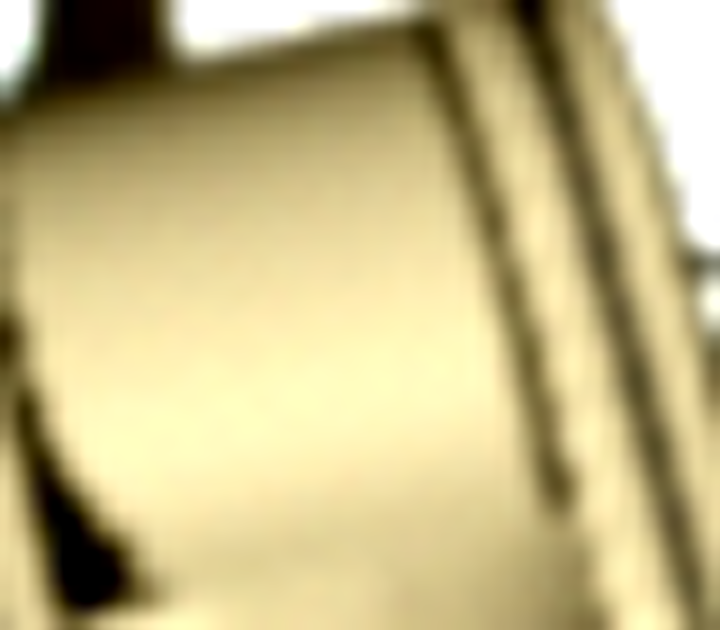

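```bash
python3 -m inch '[{"translation":[0,0.15,0.16],"spin":0},{"translation":[0.4,0,0],"spin":0},{"translation":[0.3,0,0],"spin":0}]'; python3 -c "
from door import *
s,Rm=st();Rd,c=dpose(s,Rm);print(c+Rd@[.08,0,-.0515],c+Rd@[.08,0,.0385])"
```

```text
time: 12.72
ee_pos: [0.4872, 0.0042, 0.1954]
eef_rot: [-0.012, 0.704, 0.01, 0.71]
ft_force: [-0.1, -0.4, -2.7]
width: 0.0136
t 12.72 p [0.4872 0.0042 0.1954] yaw_y 91.77 tilt [ 0.0089 -0.0038] F [-0.1 -0.4 -2.7] T [ 0.13 -0.22 -0.01] w 0.0136 j [ 1.01  0.22 -1.22  1.84  0.22  1.23  1.33]
[0.54366356 0.00519769 0.06681776] [0.54462667 0.00578031 0.15681072]
```

```bash
cat >q.py <<'E'
from door import *
s,Rm=st();Rd,c=dpose(s,Rm);l=c+Rd@[.08,0,-.0515];u=c+Rd@[.08,0,.0385];print("low",(l*1000).round(1),"up",(u*1000).round(1),"rv",np.degrees(R.from_matrix(Rd).as_rotvec()).round(2))
E
python3 -m inch '[{"translation":[0.15,0.05,0],"spin":0},{"translation":[0.1,0,0],"spin":0},{"translation":[0.1,0,0],"spin":0}]'; python3 q.py;  python3 -m inch '[{"translation":[0.1,0,0],"spin":0},{"translation":[0.1,0,0],"spin":0}]'; python3 q.py
```

```text
time: 13.1
ee_pos: [0.487, 0.0048, 0.1914]
eef_rot: [-0.012, 0.704, 0.01, 0.71]
ft_force: [-0.5, -0.1, -3.0]
width: 0.0138
t 13.1 p [0.487  0.0048 0.1914] yaw_y 91.78 tilt [ 0.0084 -0.0034] F [-0.5 -0.1 -3. ] T [ 0.12 -0.26  0.01] w 0.0138 j [ 1.01  0.23 -1.21  1.84  0.23  1.22  1.33]
low [543.4   5.8  62.7] up [544.5   6.4 152.7] rv [-0.34  0.65  1.78]
time: 13.35
ee_pos: [0.4873, 0.0048, 0.1894]
eef_rot: [-0.012, 0.704, 0.01, 0.71]
ft_force: [1.0, -0.0, -3.3]
width: 0.0136
t 13.35 p [0.4873 0.0048 0.1894] yaw_y 91.78 tilt [ 0.009  -0.0034] F [ 1.  -0.  -3.3] T [ 0.08 -0.28  0.01] w 0.0136 j [ 1.    0.23 -1.21  1.84  0.23  1.22  1.32]
low [543.8   5.8  60.8] up [544.7   6.4 150.8] rv [-0.34  0.62  1.78]
```

```bash
python3 -m inch '[{"translation":[0.1,0,0],"spin":0},{"translation":[0.1,0,0],"spin":0}]'; python3 q.py;  python3 -m inch '[{"translation":[0.1,0,0],"spin":0},{"translation":[0.1,0,0],"spin":0}]'; python3 q.py
```

```text
time: 13.6
ee_pos: [0.4873, 0.0048, 0.1873]
eef_rot: [-0.012, 0.704, 0.01, 0.71]
ft_force: [1.2, -0.5, -3.2]
width: 0.0136
t 13.6 p [0.4873 0.0048 0.1873] yaw_y 91.78 tilt [ 0.0091 -0.0034] F [ 1.2 -0.5 -3.2] T [ 0.1  -0.29 -0.03] w 0.0136 j [ 1.    0.23 -1.21  1.85  0.24  1.21  1.32]
low [543.8   5.8  58.7] up [544.8   6.4 148.7] rv [-0.34  0.61  1.78]
time: 13.85
ee_pos: [0.4873, 0.0048, 0.1852]
eef_rot: [-0.012, 0.704, 0.01, 0.71]
ft_force: [0.0, -0.9, -3.1]
width: 0.0133
t 13.85 p [0.4873 0.0048 0.1852] yaw_y 91.78 tilt [ 0.009  -0.0034] F [ 0.  -0.9 -3.1] T [ 0.14 -0.3   0.  ] w 0.0133 j [ 1.    0.23 -1.21  1.85  0.24  1.21  1.32]
low [543.8   5.8  56.5] up [544.8   6.3 146.5] rv [-0.34  0.61  1.78]
```

```bash
python3 -m inch '[{"translation":[0.1,0,0],"spin":0},{"translation":[0.1,0,0],"spin":0},{"translation":[0.1,0,0],"spin":0}]'; python3 q.py;  python3 -m inch '[{"translation":[0.1,0,0],"spin":0},{"translation":[0.1,0,0],"spin":0}]'; python3 q.py; python3 -c "
from h import *
for n,b,k in(('side',(240,160,270,216),10),):
    im=np.mean([optics.camera(n).astype(float) for _ in range(4)],0); x0,y0,x1,y1=b
    c=im[y0:y1,x0:x1]; lo,hi=np.percentile(c,2),np.percentile(c,90); c=np.clip((c-lo)/(hi-lo)*255,0,255).astype(np.uint8)
    cv2.imwrite(f'pics/e7_{n}.png',cv2.resize(c[:,:,::-1],None,fx=k,fy=k,interpolation=cv2.INTER_CUBIC))
"
```

```text
time: 14.22
ee_pos: [0.4873, 0.0048, 0.1819]
eef_rot: [-0.012, 0.704, 0.01, 0.71]
ft_force: [-0.6, 0.2, -4.0]
width: 0.0138
t 14.22 p [0.4873 0.0048 0.1819] yaw_y 91.78 tilt [ 0.009  -0.0034] F [-0.6  0.2 -4. ] T [ 0.1  -0.31  0.  ] w 0.0138 j [ 1.    0.24 -1.21  1.85  0.24  1.2   1.31]
low [543.8   5.8  53.3] up [544.8   6.3 143.3] rv [-0.34  0.61  1.78]
time: 14.48
ee_pos: [0.4874, 0.0048, 0.1798]
eef_rot: [-0.012, 0.704, 0.01, 0.71]
ft_force: [0.2, -0.6, -2.6]
width: 0.0138
t 14.47 p [0.4874 0.0048 0.1798] yaw_y 91.78 tilt [ 0.009  -0.0034] F [ 0.2 -0.6 -2.6] T [ 0.16 -0.22 -0.01] w 0.0138 j [ 0.99  0.24 -1.2   1.86  0.25  1.2   1.31]
low [543.9   5.8  51.2] up [544.8   6.4 141.2] rv [-0.34  0.61  1.78]
```

View pics/e7_side.png

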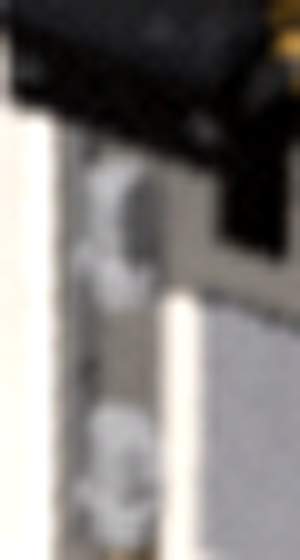

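The pins are now hidden inside both sockets, with the upper one at (120,210) and the lower at (120,450). The sockets are just above the shoulders, so I'll lower the rest of the way by feel.

```bash
python3 -m inch '[{"translation":[0.1,0,0],"spin":0},{"translation":[0.1,0,0],"spin":0}]'; python3 q.py|head -1;  python3 -m inch '[{"translation":[0.1,0,0],"spin":0}]'; python3 q.py|head -1;  python3 -m inch '[{"translation":[0.1,0,0],"spin":0}]'; python3 q.py
```

```text
time: 14.92
ee_pos: [0.4874, 0.0047, 0.1778]
eef_rot: [-0.012, 0.704, 0.01, 0.71]
ft_force: [-0.1, -0.7, -3.2]
width: 0.0136
t 14.93 p [0.4874 0.0047 0.1778] yaw_y 91.77 tilt [ 0.009  -0.0035] F [-0.1 -0.7 -3.2] T [ 0.12 -0.28 -0.02] w 0.0136 j [ 0.99  0.24 -1.2   1.86  0.25  1.2   1.31]
time: 15.05
ee_pos: [0.4874, 0.0047, 0.1767]
eef_rot: [-0.012, 0.704, 0.01, 0.71]
ft_force: [0.2, 0.2, -3.1]
width: 0.0138
t 15.05 p [0.4874 0.0047 0.1767] yaw_y 91.77 tilt [ 0.009  -0.0035] F [ 0.2  0.2 -3.1] T [ 0.11 -0.2   0.03] w 0.0138 j [ 0.99  0.25 -1.2   1.86  0.25  1.2   1.31]
time: 15.18
ee_pos: [0.4873, 0.0048, 0.1762]
eef_rot: [-0.012, 0.704, 0.01, 0.71]
ft_force: [-8.2, -1.9, 14.6]
width: 0.0133
t 15.18 p [0.4873 0.0048 0.1762] yaw_y 91.77 tilt [ 0.0084 -0.0039] F [-8.2 -1.9 14.6] T [-0.09  1.39 -0.05] w 0.0133 j [ 0.99  0.25 -1.2   1.86  0.25  1.19  1.3 ]
low [543.7   5.7  47.5] up [544.7   6.3 137.5] rv [-0.37  0.65  1.77]
```

```bash
python3 -m inch '[{"translation":[-0.04,0,0],"spin":0},{"translation":[0,0,0],"spin":0}]' 1 15; python3 q.py;
```

```text
time: 15.42
ee_pos: [0.4873, 0.0048, 0.1765]
eef_rot: [-0.012, 0.704, 0.01, 0.71]
ft_force: [0.1, 0.1, -3.6]
width: 0.0142
t 15.43 p [0.4873 0.0048 0.1765] yaw_y 91.77 tilt [ 0.0085 -0.0039] F [ 0.1  0.1 -3.6] T [ 0.12 -0.19  0.04] w 0.0142 j [ 0.99  0.25 -1.2   1.86  0.25  1.2   1.31]
low [543.7   5.7  47.9] up [544.7   6.3 137.9] rv [-0.37  0.64  1.77]
```

```bash
python3 -m inch '[{"translation":[0.03,0,0],"spin":0},{"translation":[0,0,0],"spin":0},{"translation":[0,0,0],"spin":0},{"translation":[0,0,0],"spin":0}]' 0.6 5; python3 q.py; python3 -c "
from h import *
save('side','s8',(200,130,300,230),6);save('top','t8',(150,130,310,250),5)"
```

```text
time: 15.92
ee_pos: [0.4879, 0.0048, 0.1767]
eef_rot: [-0.012, 0.704, 0.01, 0.71]
ft_force: [0.1, -0.5, -0.1]
width: 0.034
t 15.93 p [0.4879 0.0048 0.1767] yaw_y 91.77 tilt [ 0.0098 -0.0038] F [ 0.1 -0.5 -0.1] T [ 0.11 -0.18  0.01] w 0.034 j [ 0.99  0.25 -1.2   1.86  0.25  1.19  1.31]
low [544.5   5.8  48.2] up [545.4   6.4 138.2] rv [-0.36  0.57  1.77]
```

View pics/s8.png

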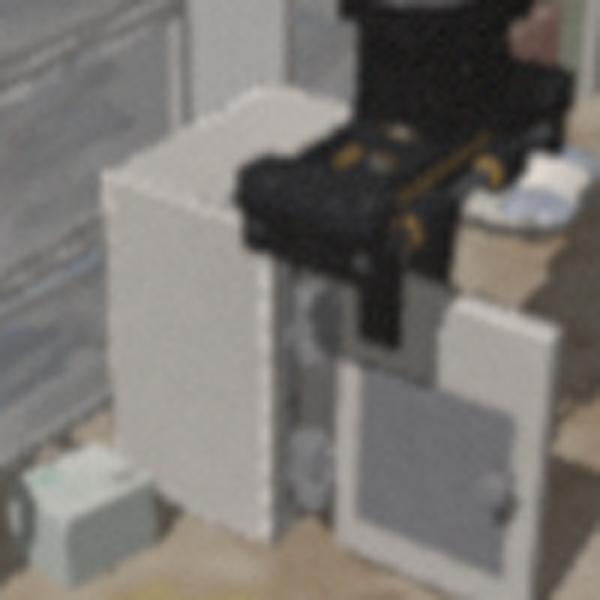

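```bash
python3 -m inch '[{"translation":[-1,0,0],"spin":0},{"translation":[-2,0,0],"spin":0},{"translation":[-2.5,0,0],"spin":0},{"translation":[-2,0,0],"spin":0},{"translation":[0,0,0],"spin":0}]'; python3 q.py|head -1; python3 -c "
from h import *
save('side','s9',(200,130,320,230),6);save('top','t9',(200,140,320,230),6)"
```

```text
time: 16.65
ee_pos: [0.4878, 0.006, 0.2587]
eef_rot: [-0.013, 0.703, 0.01, 0.711]
ft_force: [1.1, 0.9, -0.9]
width: 0.0348
t 16.65 p [0.4878 0.006  0.2587] yaw_y 91.85 tilt [ 0.0125 -0.0042] F [ 1.1  0.9 -0.9] T [ 0.12 -0.17 -0.05] w 0.0348 j [ 1.07  0.14 -1.25  1.75  0.14  1.34  1.4 ]
```

View pics/s9.png

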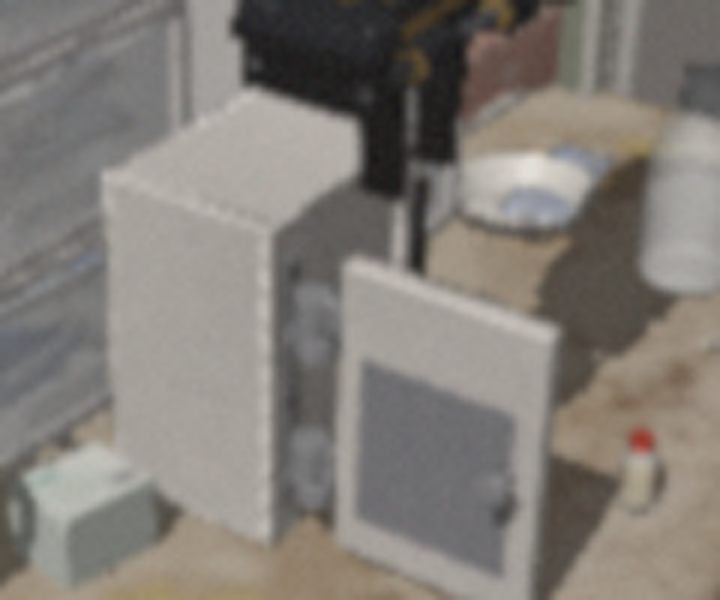

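The door hangs on both pins and holds its angle, with the sockets at (310,320) and (310,470). Next I close the gripper and bring it round to the outer face.

```bash
python3 -m inch '[{"translation":[0,2,-1.8],"spin":0},{"translation":[0,2,-1.8],"spin":0},{"translation":[0,2,-1.8],"spin":0},{"translation":[0,0,0],"spin":0},{"translation":[0,0,0],"spin":0}]' 1 10; python3 -c "
from st import *
go([.434,.060,.168])
pin=np.array([.5443,.006])
for ps in range(2,93,6):
    p=np.radians(ps); e=np.array([np.cos(p),np.sin(p)]); n=np.array([-e[1],e[0]]); C=pin-.1*e+.007*n-[.010,-.015]; print(ps,C.round(4))
"
```

```text
time: 17.38
ee_pos: [0.4285, 0.0647, 0.2534]
eef_rot: [-0.012, 0.705, 0.01, 0.709]
ft_force: [-1.0, -0.2, 0.4]
width: 0.0013
t 17.38 p [0.4285 0.0647 0.2534] yaw_y 91.76 tilt [ 0.006  -0.0023] F [-1.  -0.2  0.4] T [ 0.05 -0.14 -0.01] w 0.0013 j [ 1.15 -0.17 -1.25  1.87 -0.16  1.33  1.54]
tool cm [ 8.55 -0.46  0.48]
2 [0.4341 0.0245]
8 [0.4343 0.014 ]
14 [0.4356 0.0036]
20 [ 0.4379 -0.0066]
26 [ 0.4414 -0.0165]
32 [ 0.4458 -0.0261]
38 [ 0.4512 -0.0351]
44 [ 0.4575 -0.0434]
50 [ 0.4647 -0.0511]
56 [ 0.4726 -0.058 ]
62 [ 0.4812 -0.064 ]
68 [ 0.4903 -0.0691]
74 [ 0.5    -0.0732]
80 [ 0.51   -0.0763]
86 [ 0.5203 -0.0783]
92 [ 0.5308 -0.0792]
```

```bash
python3 -m inch '[{"translation":[2.5,0,0.2],"spin":0},{"translation":[2.5,0,0.2],"spin":0},{"translation":[2.5,0,0.2],"spin":0},{"translation":[0.8,0,0],"spin":0},{"translation":[0,-1.2,0],"spin":0},{"translation":[0,-1.0,0],"spin":0}]'; python3 -c "
from st import *
go([.4341,.0245,.168])
save('side','s10',(200,130,320,230),6)"
```

```text
time: 18.12
ee_pos: [0.4379, 0.0404, 0.1686]
eef_rot: [-0.009, 0.705, 0.012, 0.709]
ft_force: [0.6, -1.0, 1.1]
width: 0.0006
t 18.12 p [0.4379 0.0404 0.1686] yaw_y 91.71 tilt [0.0063 0.0055] F [ 0.6 -1.   1.1] T [ 0.11 -0.19 -0.02] w 0.0006 j [ 1.18  0.1  -1.38  1.97  0.1   1.15  1.35]
tool cm [ 0.05 -1.57 -0.43]
```

View pics/s10.png

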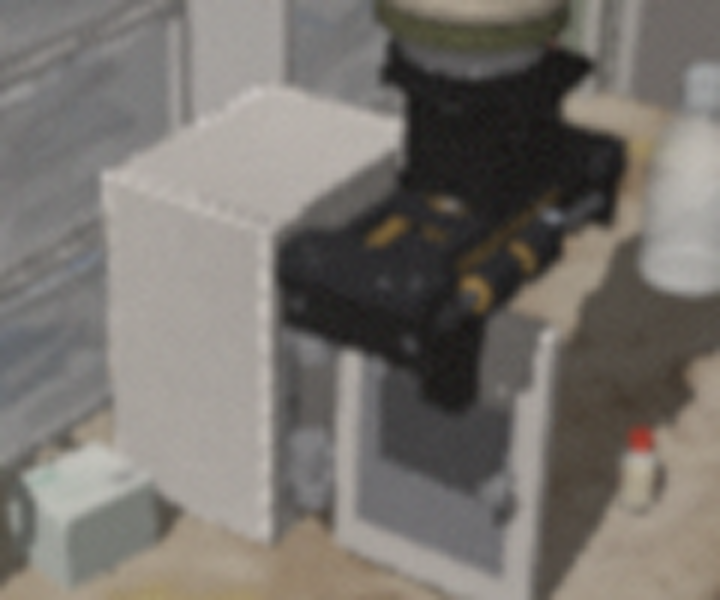

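```bash
python3 -m inch '[{"translation":[0,-0.4,1],"spin":0},{"translation":[0,-0.5,0.7],"spin":0},{"translation":[0,-0.5,0],"spin":0}]'; python3 -c "
from st import *
st()
pin=np.array([.5443,.006]);o=None
for ps in range(2,99,6):
    p=np.radians(ps); e=np.array([np.cos(p),np.sin(p)]); n=np.array([-e[1],e[0]]); C=pin-.08*e+.007*n-[.010,-.015]
    if o is not None: print(ps,C.round(4),((C-o)*100).round(2))
    o=C
"
```

```text
time: 18.55
ee_pos: [0.4568, 0.0229, 0.1705]
eef_rot: [-0.009, 0.704, 0.009, 0.71]
ft_force: [-0.4, 0.9, -1.0]
width: 0.0003
t 18.55 p [0.4568 0.0229 0.1705] yaw_y 91.46 tilt [0.0092 0.0013] F [-0.4  0.9 -1. ] T [ 0.13 -0.07  0.06] w 0.0003 j [ 1.12  0.18 -1.34  1.93  0.19  1.16  1.31]
8 [0.4541 0.0168] [-0.   -0.84]
14 [0.455  0.0084] [ 0.09 -0.84]
20 [4.567e-01 2.000e-04] [ 0.17 -0.82]
26 [ 0.4593 -0.0078] [ 0.26 -0.8 ]
32 [ 0.4627 -0.0155] [ 0.34 -0.77]
38 [ 0.4669 -0.0227] [ 0.42 -0.73]
44 [ 0.4719 -0.0295] [ 0.49 -0.68]
50 [ 0.4775 -0.0358] [ 0.56 -0.62]
56 [ 0.4838 -0.0414] [ 0.62 -0.56]
62 [ 0.4906 -0.0463] [ 0.68 -0.49]
68 [ 0.4978 -0.0506] [ 0.73 -0.42]
74 [ 0.5055 -0.054 ] [ 0.77 -0.34]
80 [ 0.5135 -0.0566] [ 0.8  -0.26]
86 [ 0.5217 -0.0583] [ 0.82 -0.17]
92 [ 0.5301 -0.0592] [ 0.84 -0.09]
98 [ 0.5385 -0.0592] [ 0.84 -0.  ]
```

```bash
python3 -m inch '[{"translation":[0,-0.7,0],"spin":0},{"translation":[0,-0.8,0],"spin":0},{"translation":[0,-0.8,0.1],"spin":0},{"translation":[0,-0.8,0.2],"spin":0},{"translation":[0,-0.8,0.3],"spin":0}]'; python3 -c "
from st import *
st()
save('side','s11',(200,130,320,230),6)"
```

```text
time: 19.18
ee_pos: [0.4637, -0.0187, 0.1709]
eef_rot: [-0.009, 0.704, 0.009, 0.71]
ft_force: [0.4, 0.3, 0.4]
width: 0.0005
t 19.18 p [ 0.4637 -0.0187  0.1709] yaw_y 91.47 tilt [ 0.0095 -0.0001] F [0.4 0.3 0.4] T [ 0.2  -0.17 -0.01] w 0.0005 j [ 1.17  0.2  -1.31  1.92  0.22  1.17  1.38]
```

View pics/s11.png

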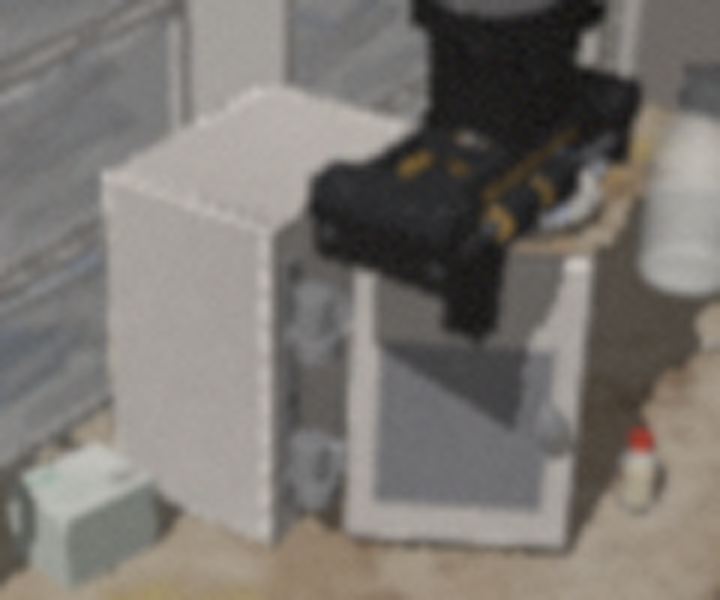

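```bash
python3 -m inch '[{"translation":[0,-0.7,0.4],"spin":0},{"translation":[0,-0.65,0.5],"spin":0},{"translation":[0,-0.6,0.55],"spin":0},{"translation":[0,-0.5,0.6],"spin":0},{"translation":[0,-0.4,0.7],"spin":0},{"translation":[0,-0.35,0.7],"spin":0},{"translation":[0,-0.3,0.7],"spin":0}]'; python3 -c "
from st import *
st()
save('side','s12',(200,130,320,230),6)"
```

```text
time: 20.1
ee_pos: [0.5092, -0.0562, 0.1708]
eef_rot: [-0.009, 0.704, 0.009, 0.71]
ft_force: [-0.2, 0.1, -0.4]
width: 0.0002
t 20.1 p [ 0.5092 -0.0562  0.1708] yaw_y 91.39 tilt [0.0086 0.0003] F [-0.2  0.1 -0.4] T [ 0.1  -0.06  0.  ] w 0.0002 j [ 1.06  0.35 -1.21  1.81  0.35  1.22  1.35]
```

View pics/s12.png

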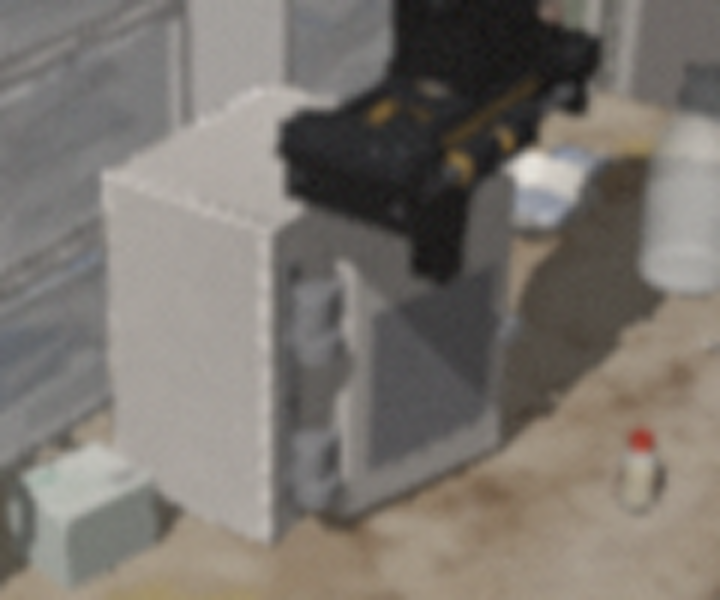

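```bash
python3 -m inch '[{"translation":[0,-0.1,0.5],"spin":0},{"translation":[0,-0.1,0.4],"spin":0},{"translation":[0,-0.05,0.3],"spin":0}]'; python3 st.py; python3 -c "
from st import *
st()"; python3 -m inch '[{"translation":[0,0,0.2],"spin":0},{"translation":[0,0,0.2],"spin":0}]';python3 -m inch '[{"translation":[0,0,0.2],"spin":0}]';python3 -m inch '[{"translation":[0,0,0.1],"spin":0}]'
```

```text
time: 20.52
ee_pos: [0.5226, -0.0587, 0.1709]
eef_rot: [-0.008, 0.704, 0.009, 0.71]
ft_force: [-0.9, 0.3, 1.1]
width: 0.0006
t 20.52 p [ 0.5226 -0.0587  0.1709] yaw_y 91.38 tilt [0.009  0.0005] F [-0.9  0.3  1.1] T [0.04 0.01 0.02] w 0.0006 j [ 1.02  0.39 -1.18  1.77  0.38  1.23  1.34]
time: 20.78
ee_pos: [0.5268, -0.0586, 0.171]
eef_rot: [-0.008, 0.704, 0.009, 0.71]
ft_force: [-0.5, -0.7, 0.3]
width: 0.0006
time: 20.9
ee_pos: [0.5287, -0.0586, 0.171]
eef_rot: [-0.008, 0.704, 0.009, 0.71]
ft_force: [-5.4, 0.1, 0.7]
width: 0.0006
time: 21.02
ee_pos: [0.5289, -0.0586, 0.1709]
eef_rot: [-0.009, 0.705, 0.008, 0.709]
ft_force: [-9.8, -0.5, 6.9]
width: 0.0004
```

```bash
python3 -m inch '[{"translation":[0,0,-0.1],"spin":0},{"translation":[0,0,-0.5],"spin":0},{"translation":[0,0,-1.5],"spin":0},{"translation":[-1.5,0,-1.5],"spin":0},{"translation":[-4,0,-2],"spin":0},{"translation":[-4,0,-4],"spin":0},{"translation":[0,0,-4],"spin":0}]'; python3 -c "
from st import *
st()
save('side','s13',(190,130,290,230),6);save('top','t13',(220,140,320,230),6)"
```

```text
time: 21.9
ee_pos: [0.4151, -0.0644, 0.2508]
eef_rot: [-0.008, 0.71, 0.009, 0.704]
ft_force: [-1.0, -1.0, -0.3]
width: 0.0005
t 21.9 p [ 0.4151 -0.0644  0.2508] yaw_y 91.45 tilt [-0.0084  0.0013] F [-1.  -1.  -0.3] T [ 0.1  -0.07 -0.02] w 0.0005 j [ 1.48 -0.23 -1.24  1.89 -0.22  1.34  1.9 ]
```

View pics/s13.png

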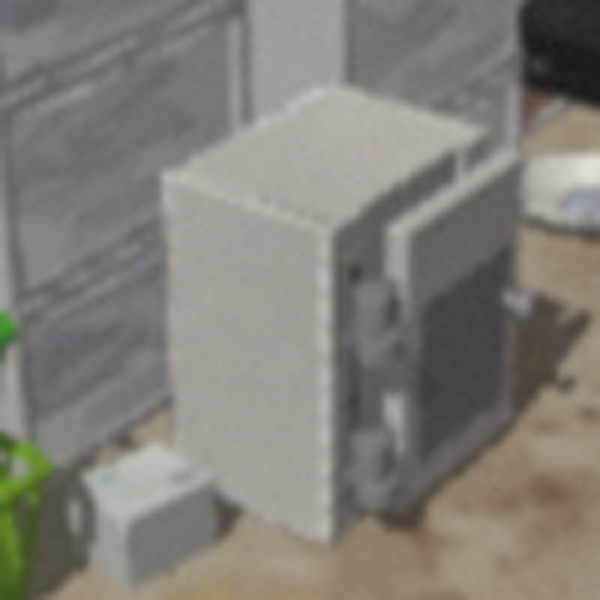

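View pics/t13.png

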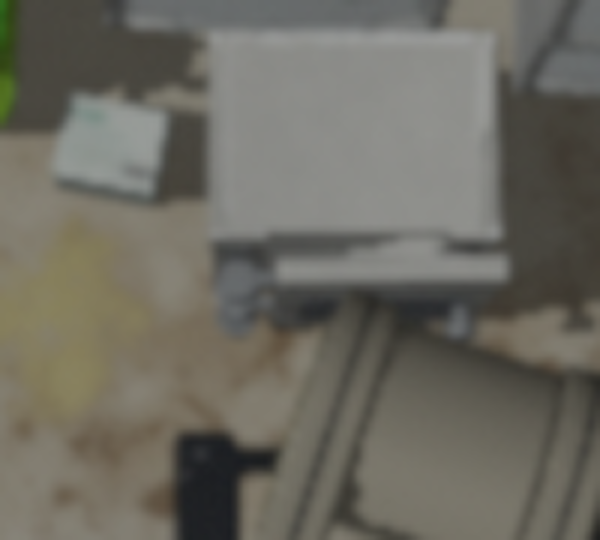

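```bash
python3 - <<'E'
from h import *
cup=np.array([.61495,-.05421,.03155]); pin=np.array([.5443,.006])
t=crop("top",220,140,6); 
for q in((508,257),(510,282),(275,259),(275,282)):
    p=ray("top",t(*q),.187)[:2]-cup[:2]; c,s=np.cos(cup[2]),np.sin(cup[2]); print(q,(np.array([[c,s],[-s,c]])@p*1000).round(1))
p=pin-cup[:2]; print("pin cup",(np.array([[c,s],[-s,c]])@p*1000).round(1))
pc=np.array([[c,s],[-s,c]])@p
for n,b,k in(("side",(235,150,285,225),10),("top",(250,170,320,200),11)):
    im=optics.camera(n)[:,:,::-1]; x0,y0,x1,y1=b; im=cv2.resize(im[y0:y1,x0:x1],None,fx=k,fy=k,interpolation=cv2.INTER_CUBIC)
    for extra,col in((0,(0,255,0)),(4,(0,0,255))):
        # angle so edge at x=-68 (mid thickness at free edge)
        d=np.arcsin((pc[0]+.068)/.14)+np.radians(extra)  # door dir from pin: (-sin.. )
        a=np.pi/2+cup[2]+ (np.arcsin((pc[0]+.068)/.14)-np.radians(extra))
        e=np.array([np.cos(a),np.sin(a)]); ctr=pin-.08*e
        C=[(sx*.06,sy*.007,z) for z in(-.0875,.0875) for sx,sy in((1,1),(1,-1),(-1,-1),(-1,1))]
        P=((proj(n,W((*ctr,a),C,.0995))-[x0,y0]+.5)*k-.5).astype(int)
        for i in range(4):
            for u,v in((i,(i+1)%4),(i+4,(i+1)%4+4),(i,i+4)): cv2.line(im,tuple(map(int,P[u])),tuple(map(int,P[v])),col,1)
    cv2.imwrite(f"pics/sh_{n}.png",im)
E
```

```text
(508, 257) [-63.2 -79.4]
(510, 282) [-76.3 -80.1]
(275, 259) [-63.3  41.2]
(275, 282) [-75.3  41.3]
pin cup [-68.7  62.4]
```

View pics/sh_side.png

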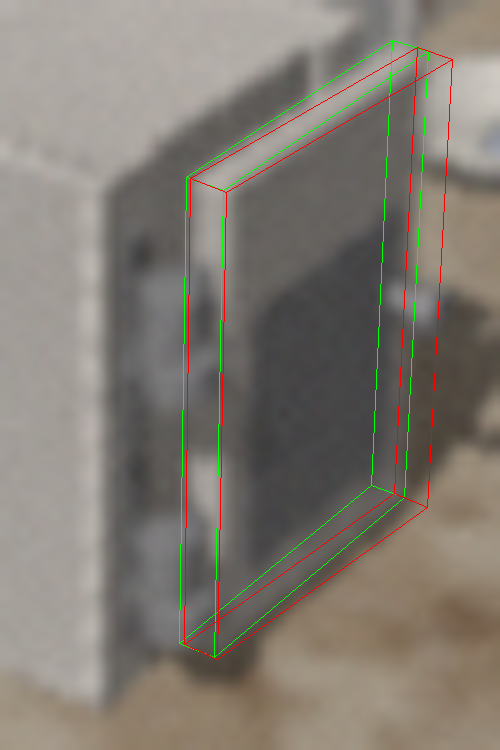

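View pics/sh_top.png

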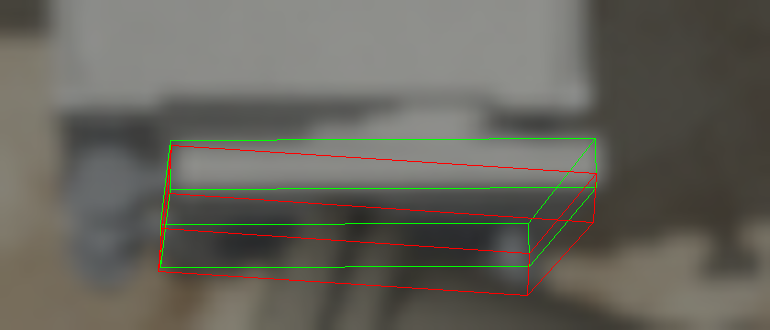

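```bash
python3 -m inch '[{"translation":[0,-0.8,2.5],"spin":0},{"translation":[0,-0.8,2.5],"spin":0},{"translation":[1,-0.6,2],"spin":0},{"translation":[2.5,0,0],"spin":0},{"translation":[2.5,0,0],"spin":0},{"translation":[2,0,0],"spin":0}]'; python3 -c "
from st import *
go([.524,-.085,.171])"
```

```text
time: 22.85
ee_pos: [0.4846, -0.0839, 0.1637]
eef_rot: [-0.0, 0.71, 0.013, 0.704]
ft_force: [-0.1, -0.1, 0.1]
width: 0.0005
t 22.85 p [ 0.4846 -0.0839  0.1637] yaw_y 91.1 tilt [-0.0093  0.0187] F [-0.1 -0.1  0.1] T [ 0.1  -0.12  0.01] w 0.0005 j [ 1.21  0.36 -1.29  1.85  0.35  1.22  1.4 ]
tool cm [-0.77 -0.18  3.93]
```

```bash
python3 -m inch '[{"translation":[-0.5,0,1.2],"spin":0},{"translation":[0,0,1.2],"spin":0},{"translation":[0,0,1.0],"spin":0},{"translation":[0,0,0.3],"spin":0}]'; for i in 1; do python3 -m inch '[{"translation":[0,0,0.2],"spin":0}]'; done; python3 -m inch '[{"translation":[0,0,0.15],"spin":0}]';python3 -m inch '[{"translation":[0,0,0.1],"spin":0}]'
```

```text
time: 23.35
ee_pos: [0.5239, -0.0797, 0.1605]
eef_rot: [0.006, 0.712, 0.02, 0.701]
ft_force: [0.0, -0.2, -0.4]
width: 0.0007
time: 23.48
ee_pos: [0.5261, -0.0793, 0.16]
eef_rot: [0.006, 0.713, 0.021, 0.701]
ft_force: [-0.6, -0.4, -0.0]
width: 0.0006
time: 23.6
ee_pos: [0.5276, -0.0792, 0.1599]
eef_rot: [0.006, 0.713, 0.021, 0.701]
ft_force: [0.2, -0.2, -1.0]
width: 0.0007
time: 23.72
ee_pos: [0.5286, -0.0793, 0.16]
eef_rot: [0.006, 0.713, 0.021, 0.701]
ft_force: [0.8, -0.2, -0.3]
width: 0.0007
```

```bash
python3 -m inch '[{"translation":[0,0,0.08],"spin":0}]';python3 -m inch '[{"translation":[0,0,0.08],"spin":0}]';python3 -m inch '[{"translation":[0,0,0.06],"spin":0}]'
```

```text
time: 23.85
ee_pos: [0.5292, -0.0794, 0.1601]
eef_rot: [0.006, 0.713, 0.021, 0.701]
ft_force: [-2.1, 0.2, -1.0]
width: 0.0007
time: 23.98
ee_pos: [0.5293, -0.0794, 0.16]
eef_rot: [0.006, 0.713, 0.02, 0.701]
ft_force: [-6.9, 0.7, 4.5]
width: 0.0003
time: 24.1
ee_pos: [0.5293, -0.0794, 0.16]
eef_rot: [0.006, 0.714, 0.02, 0.7]
ft_force: [-5.1, -0.2, 3.9]
width: 0.0006
```

```bash
python3 -m inch '[{"translation":[0,0,-0.05],"spin":0},{"translation":[0,0,-0.2],"spin":0},{"translation":[0,0,-1.5],"spin":0},{"translation":[0,0,-2.5],"spin":0},{"translation":[-3,0,-2.5],"spin":0},{"translation":[-4,0,-2],"spin":0},{"translation":[-3,0,0],"spin":0},{"translation":[0,0,0],"spin":0},{"translation":[0,0,0],"spin":0}]'; python3 -c "
from st import *
st()
save('side','s14',(170,130,320,290),3.7);save('top','t14',(120,130,320,250),4)"
```

```text
time: 25.22
ee_pos: [0.4417, -0.0861, 0.2625]
eef_rot: [0.006, 0.714, 0.019, 0.7]
ft_force: [0.3, 0.5, 1.0]
width: 0.0003
t 25.23 p [ 0.4417 -0.0861  0.2625] yaw_y 91.01 tilt [-0.0194  0.0348] F [0.3 0.5 1. ] T [ 0.09 -0.15  0.01] w 0.0003 j [ 1.58  0.02 -1.44  1.79 -0.01  1.37  1.73]
```

View pics/s14.png

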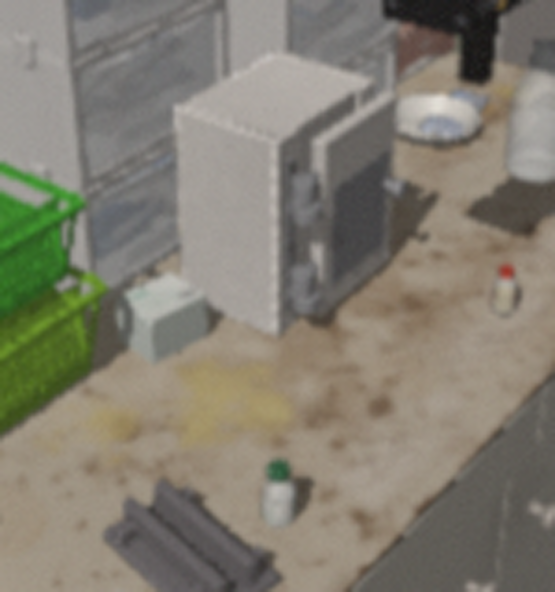

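View pics/t14.png

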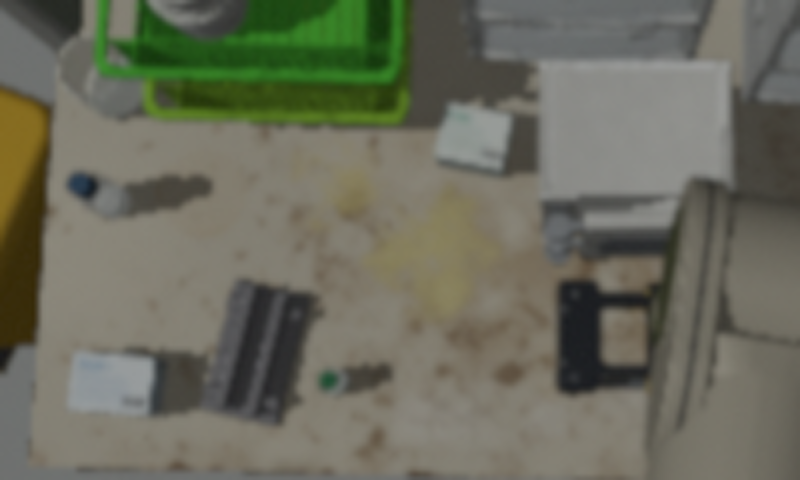

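The door is shut and both sockets are down. The bystanders in view still stand where they were, and the arm is clear of everything, so I'm handing in.

```bash
python3 -c "
from bench import close_job
print(close_job())"
```

```text
the job is handed in; nothing more can be done
None
```

The door is back on both hinge pins and swung shut against the rubber stop. I handed the job in at about 25 s of the 72 s; no verdict was reported.

**Hanging:** I lifted the door from the stand by its top edge, carried it over vial_a and lowered it in 1 mm steps. Both sockets slid over the pins without catching. They met the shoulders at a modelled socket height of 47.5 and 137.5 mm, against 48 and 138 mm nominal. The wrist force swung about 18 N at that contact, so I eased off before opening the gripper.

**Shutting:** I pushed the outer face with the closed fingers until it met firm contact at 5–10 N. A second gentle push nearer the free edge met the same firm contact at nearly the same place. The door outline in both camera views matches the shut position to about 1–2 mm.

**Bystanders:** In the final pictures vial_a, vial_b, pad_box, swab_box, clear_small and saline_250 are standing. I saw no sign that they had moved, but I only compared them by eye. The forceps were out of view in those pictures, so I did not check them at the end; the arm never worked near them.

**Small disagreements:**
- By my estimate the door was carried about 0.6° out of true, which the clearance in the sockets took up.
- The two cameras differed by 2–3 mm on where the pins were.
- Joint 3 ended at -1.44 rad, close to its -1.47 limit but inside it.

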